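# Put the washed slicer blades away in the blade safe

## Task

Put the washed food slicer away: swing the blade safe's hooded door wide open (a right angle or nearly) by its handle, move every gauge blade from the drip rack into a slot of its own in the safe, fully home with its shoulders on the block, and then swing the door fully shut. Also lay the slicer deck, grip rib up, flat on the sloped drip stand between its ledges, its long side along the low ledge. Leave the mug, the jar and the bottle where they are.

Things in the scene. Friction and masses are not known exactly. Their poses are not given: they have to be found in the camera images.
- safe: The blade safe, fixed to the worktop: a pale wooden block 110 (x) by 240 (y) by 95 mm high with four open slots in its top, a white back wall 140 mm high at x = +58, and a hooded door in front. Origin: centre of its underside on the worktop; x away from its front (door) side, y along its length, z up.
- door (a joint): The safe's hooded door, rad: 0 shut, grows as it swings open to the robot side (clockwise from above), stop at 1.9; it stays where left. White panel 245 mm wide, 60 to 158 mm above the worktop, with a clear roof (underside 152 mm up) reaching 122 mm back over the slots; from 1.5 rad on it leaves them free from above. Upright hinge at the +y end of the safe's front.
- door_hinge (a point): On the door's upright hinge axis, 145 mm above the worktop, at x = -62, y = +127 mm in the safe's frame.
- door_handle (a point): Grip point on the door handle, 145 mm above the worktop: an upright round steel bar 12 mm thick standing 46 mm off the panel's face, 215 mm along the door from the hinge. The bar is free at its upper end (168 mm above the worktop) and joins the panel by an arm at 95 mm, so it can be taken from above.
- rack: The drip rack, fixed: a grey plastic block 90 (x) by 210 (y) by 50 mm high with four slots 66 by 8 mm, pitch 50 mm along its y, in which the washed blades stand upright, a little loose. Origin: centre of its underside.
- stand: The sloped drip stand, fixed: an aluminium plate on four feet. Origin: on the worktop under the centre of the sloped plate; the plate falls towards the stand's -x side.
- slope: The sloped plate of the stand: origin on its upper face 55 mm above the worktop, x straight up the slope (tilted 0.35 rad from level), y level, z square out of the face. The face runs from x = -52 (a ledge 16 mm high across the low end) to x = +80 (open), and between side ledges 10 mm high at y = +-94 mm.
- deck: The slicer deck: a white plastic plate 90 (x) by 150 (y) by 12 mm with an upright grip rib on top, 14 mm thick (x), 90 mm long (y), top 47 mm above the underside; 0.18 to 0.35 kg. It starts flat on the worktop, rib up. Origin: centre of its underside; z along the rib upwards. A half turn makes no difference.
- mug: White mug, 80 mm across, 90 mm high; bystander. Origin: centre of its underside.
- jar: Amber storage jar, 80 mm across, 110 mm high; bystander. Origin: centre of its underside.
- bottle: Clear bottle, 60 mm across, 190 mm high; bystander. Origin: centre of its underside.
- blade0: Slicer gauge blade, 0.12 kg: flat steel 60 mm wide (x), 5 thick (y), 70 mm down from the shoulders, its last 12 mm narrowed to 48 by 3; above it a black grip head 78 wide (x), 16 thick (y), 40 mm high. Origin: centre of its lower end, 70 mm below the shoulders (the head's underside), 10 mm up at the start in the drip rack; z up. Either way round is the same. Three or four are there.
- slot0 (a point): Mouth of a slot of the safe, at its centre, 95 mm above the worktop: 66 mm along the safe's x, 8 mm along its y, 83 mm deep; pitch 50 mm. Any blade fits any slot; home, its shoulders rest on the block and its origin lies 70 mm below this point.
- blade1: Slicer gauge blade, 0.12 kg: flat steel 60 mm wide (x), 5 thick (y), 70 mm down from the shoulders, its last 12 mm narrowed to 48 by 3; above it a black grip head 78 wide (x), 16 thick (y), 40 mm high. Origin: centre of its lower end, 70 mm below the shoulders (the head's underside), 10 mm up at the start in the drip rack; z up. Either way round is the same. Three or four are there.
- slot1 (a point): Mouth of a slot of the safe, at its centre, 95 mm above the worktop: 66 mm along the safe's x, 8 mm along its y, 83 mm deep; pitch 50 mm. Any blade fits any slot; home, its shoulders rest on the block and its origin lies 70 mm below this point.
- blade2: Slicer gauge blade, 0.12 kg: flat steel 60 mm wide (x), 5 thick (y), 70 mm down from the shoulders, its last 12 mm narrowed to 48 by 3; above it a black grip head 78 wide (x), 16 thick (y), 40 mm high. Origin: centre of its lower end, 70 mm below the shoulders (the head's underside), 10 mm up at the start in the drip rack; z up. Either way round is the same. Three or four are there.
- slot2 (a point): Mouth of a slot of the safe, at its centre, 95 mm above the worktop: 66 mm along the safe's x, 8 mm along its y, 83 mm deep; pitch 50 mm. Any blade fits any slot; home, its shoulders rest on the block and its origin lies 70 mm below this point.
- blade3: Slicer gauge blade, 0.12 kg: flat steel 60 mm wide (x), 5 thick (y), 70 mm down from the shoulders, its last 12 mm narrowed to 48 by 3; above it a black grip head 78 wide (x), 16 thick (y), 40 mm high. Origin: centre of its lower end, 70 mm below the shoulders (the head's underside), 10 mm up at the start in the drip rack; z up. Either way round is the same. Three or four are there.
- slot3 (a point): Mouth of a slot of the safe, at its centre, 95 mm above the worktop: 66 mm along the safe's x, 8 mm along its y, 83 mm deep; pitch 50 mm. Any blade fits any slot; home, its shoulders rest on the block and its origin lies 70 mm below this point.
There are look-alikes about, which are no part of the job. Leave any turquoise look-alike of the blade3 alone. Of the things that look like the stand, the larger one is meant.

How it is judged:
By the outcome, as a careful person would: the job done as asked, in the order asked, and still so for the second after the job is handed in, with the robot touching nothing.
Of blade0, blade1, blade2, blade3 only 3 to 4 are there at a start; the rules pass over those that are not, and their reading is None.
At some moment in a run one of deck may be knocked a few centimetres aside while the robot is not near it.
It also fails if it takes over 210 s, if anything falls off the work surface, if the arm or the gripper's body presses on something with over 40 N, if the wrist force passes 120 N, or if a joint passes its speed limit or range.

## Robot

A 7-joint arm with a two-finger parallel gripper is mounted at the origin on the work surface. World frame = base frame: x ahead of the robot, y to its left, z up, the work surface at z = 0. Lengths are in m, angles in rad, forces in N, time in s.
With the tool pointing down it reaches from about 0.4 to 0.875 m from the base axis. Payload 19.3 kg.
Tool frame: the origin (TCP) lies on the front face of the gripper's body, between the roots of the fingers; the fingertips stand 73 mm ahead of it and the grasp point (between the pads) lies 54 mm ahead of it; z points along the fingers, y is the direction in which the jaws open and shut (so a half turn about z gives the same grasp; the last joint's range is limited). The gripper opens to 85 mm and grips with 20 to 120 N. Pads are 22 mm wide; open, the fingers measure 114 mm over their backs; the gripper's body (76 mm by 85 mm) begins 54 mm behind the grasp point. The pads swing forward as they close: fully open they stand 13 mm farther back than shut.
Start: joints at [1.242, 0.521, -0.036, 1.599, 0.021, 1.021, -0.113], TCP at [0.16, -0.604, 0.304] pointing down, gripper open.
Joint ranges: [-2.91, 2.91], [-0.3, 2.13], [-1.5, 1.42], [0.17, 2.43], [-1.26, 4.41], [0.16, 1.93], [-2.52, 2.52]. Speed limits (rad/s): [1.89, 1.89, 2.39, 2.39, 3.01, 3.01, 3.01].

## Interface

Orientations are given as [roll, pitch, yaw] about the fixed x, y, z axes, in that order (R = Rz(yaw) Ry(pitch) Rx(roll)).
In Python, from workcell import bot gives the robot as it stands.
- The arm moves only by the shell command python3 -m crank 'ROWS' [OPENING] [FORCE]. ROWS is a JSON object of lists of equal length, an entry for each row: "travel": the shift along the world's x, y, z in cm, a list of three; "rot": the turn, a rotation vector about the world's x, y, z in degrees, a list of three. A call has 1 to 8 rows; each row is the pose to reach, as a shift and turn from the pose commanded when the call began; what a row does not reach only later rows make up. A row lasts 1/10 s, in which the tool goes at most 50 mm and 8.59 degrees, less where a joint would pass 70% of its speed; a pose out of reach is approached as far as the arm can. A call with a gripper value outside its range is refused whole. OPENING is the opening, from -1 (shut) to 1 (fully open), so that 0 is half open, set as the call begins (- or left out, the last holds). The fingers move at their own pace and stop on an object; FORCE is the grip in N (left out, the last holds). Time passes only in rows, so rows that repeat a pose let the fingers close. It gives the time, the measured TCP pose, the force and the opening at its end, in the units of the state.
- bot.observe(): the state, without advancing time (a new reading comes with each control period).
- bot.grab_frame(name): name is "scene" or "top"; returns the picture (420x560x3 uint8, red, green, blue); there is no depth.
- bot.camera_model(name): a dict with "fx", "fy", "cx", "cy" (pixels), "k1" (the pictures are not rectified: a ray, as slopes to the right and down, at radius r is drawn at 1 + k1 r^2 times it, then the intrinsics apply), "R" (3x3) and "t" (3): a world point X has camera coordinates R X + t. Camera axes: x right, y down, z forward; pixel columns grow to the right and rows downward; lengths in m; the calibration is good to about 2 mm. A picture is of the moment at which its call begins. camera_model takes no time and is no camera call.
- bot.job_done(): hands the job in, once; it reports no verdict.
Trained networks look in the newest picture that a camera, given by its name, has taken for a name from the list of things; names that differ only in an ending like _2 or _b are one class to them, and where a whole thing is asked for, a point or a joint stands for the part that bears it (a point fixed in the world has none). Each returns a list of dicts, best first, with "conf" (0 to 1); they miss things now and then, are a little off and sometimes report something else, mostly with a low value. They report only what shows in the picture. A call takes as long as a camera call. They do not tell look-alikes from the thing itself.
- bot.silhouettes(camera, thing): "pixels" (420x560 bool, what is visible of it) and "box" ([centre column, centre row, width, height] in pixels, round what is visible of it).
The state is a dict: "clock": time; "qpos": joint angles; "qd": joint speeds; "joint_efforts": joint torques, N m; "position": TCP position; "tool_rot": TCP orientation; "force": force on the tool from outside, world axes, zero at the start; "moment": the same for the moment, N m; "grip_width": finger opening in m.
Only numpy, scipy, OpenCV 4.12 (cv2) and the standard library are available. Lean on these libraries where they do the work, as an engineer would, in place of code of your own. Each camera call takes 0.05 s, during which the arm holds its last target.

## Working session

There is one attempt and no reset: what is moved stays moved. The work goes in short steps, Python scripts to look and compute and a shell command to move; the robot and the scene stay as the last step left them, time stands still between calls to the robot, and variables do not carry over. Pictures are saved under pics/ and viewed, and the job is handed in when it is done.

```bash
ls; mkdir -p pics; python3 - <<'E'
from workcell import bot
import cv2,numpy as np
print(bot.observe())
for n in ["scene","top"]:
    im=bot.grab_frame(n); cv2.imwrite(f"pics/{n}0.png",cv2.cvtColor(im,cv2.COLOR_RGB2BGR)); print(n,bot.camera_model(n))
E
```

```text
pics
{'clock': 0.0, 'qpos': array([ 1.24178394,  0.52203831, -0.03634663,  1.59999256,  0.02118534,
        1.02110876, -0.11280205]), 'qd': array([ 0.00056696, -0.00201483,  0.00046733,  0.00025886,  0.00037709,
        0.00033637, -0.00021783]), 'joint_efforts': array([ 2.51531965e-03, -9.27083302e+01,  1.98187485e+00, -3.69922006e+01,
        1.79535424e-02,  8.39207845e-03, -3.60902288e-05]), 'position': array([ 0.15987617, -0.60394307,  0.30331585]), 'tool_rot': array([-3.14043157e+00,  6.11579666e-05,  2.58809133e-01]), 'force': array([-0.27210992, -0.39461449,  0.25548052]), 'moment': array([ 0.02950911, -0.00259602, -0.05469059]), 'grip_width': 0.08548532119083818}
scene {'fx': 536.5458985735559, 'fy': 536.5458985735559, 'cx': 273.31899828330785, 'cy': 215.9497218793191, 'k1': -0.13173381042213747, 'R': array([[ 0.62457039,  0.78093045,  0.00771047],
       [ 0.61950848, -0.48940896, -0.61374923],
       [-0.47552189,  0.3881063 , -0.78946338]]), 't': array([-0.29334821, -0.30256396,  1.77204942])}
top {'fx': 466.796256927361, 'fy': 466.796256927361, 'cx': 280.22401112383494, 'cy': 217.66049649876123, 'k1': -0.03598740120045407, 'R': array([[-5.32757743e-04, -9.99756200e-01, -2.20738788e-02],
       [-9.87881766e-01,  3.95220347e-03, -1.55157972e-01],
       [ 1.55207385e-01,  2.17237207e-02, -9.87643026e-01]]), 't': array([-0.05410933,  0.55529333,  1.5023159 ])}
```

View pics/scene0.png

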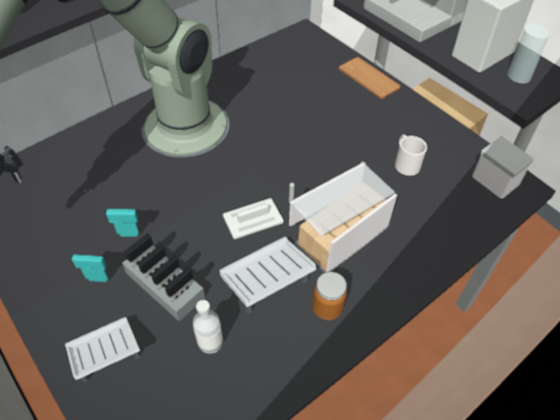

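View pics/top0.png

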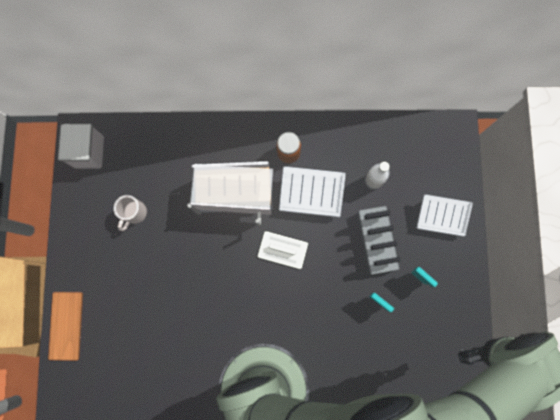

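```bash
cat > h.py <<'E'
from workcell import bot
import cv2,numpy as np
from scipy.spatial.transform import Rotation as Rn
from scipy.optimize import least_squares
C={n:bot.camera_model(n) for n in("scene","top")}
def proj(n,X):
    c=C[n];X=np.atleast_2d(X);P=X@np.array(c["R"]).T+c["t"];s=P[:,:2]/P[:,2:]
    s=s*(1+c["k1"]*(s**2).sum(1,keepdims=True));return s*[c["fx"],c["fy"]]+[c["cx"],c["cy"]]
def ray(n,uv):
    c=C[n];d=(np.atleast_2d(uv).astype(float)-[c["cx"],c["cy"]])/[c["fx"],c["fy"]];s=d.copy()
    for _ in range(20): s=d/(1+c["k1"]*(s**2).sum(1,keepdims=True))
    R=np.array(c["R"]);return -R.T@c["t"], np.c_[s,np.ones(len(s))]@R
def onz(n,uv,z):
    o,d=ray(n,uv);return o+d*((z-o[2])/d[:,2])[:,None]
def grab(n,tag):
    im=bot.grab_frame(n);cv2.imwrite(f"pics/{n}_{tag}.png",im[:,:,::-1]);return im
def crop(im,x0,y0,x1,y1,k,name):
    cv2.imwrite(f"pics/{name}.png",cv2.resize(im[y0:y1,x0:x1,::-1],None,fx=k,fy=k,interpolation=cv2.INTER_CUBIC))
E
python3 - <<'E'
from h import *
for n in("scene","top"):
    im=grab(n,"1")
    for t in["safe","door","door_handle","rack","stand","deck","mug","jar","bottle","blade0"]:
        r=bot.silhouettes(n,t)
        for k,d in enumerate(r):
            print(n,t,round(d["conf"],2),np.round(d["box"],1))
            np.save(f"pics/{n}_{t}_{k}.npy",d["pixels"])
    if n=="scene": crop(im,70,170,410,350,2.3,"c1")
    else: crop(im,180,120,480,320,2.6,"c2")
E
```

```text
scene safe 0.84 [342.7 220.8 107.8 107.3]
scene door 0.72 [342.9 199.9 103.4  75.1]
scene door_handle 0.59 [341.4 197.1 103.4  72.8]
scene rack 0.58 [162.6 283.4  76.6  78.7]
scene stand 0.7 [104.1 350.2  73.2  66.3]
scene stand 0.66 [268.2 275.   95.9  77.8]
scene deck 0.75 [253.2 217.3  57.1  40. ]
scene mug 0.59 [413.6 156.   34.9  40.4]
scene jar 0.91 [328.2 295.9  30.5  49.8]
scene jar 0.59 [151.9 261.1  24.8  32.8]
scene bottle 0.62 [207.2 326.4  27.8  49.2]
scene blade0 0.93 [121.5 223.1  34.1  30.1]
scene blade0 0.88 [ 88.  269.4  29.8  29.2]
scene blade0 0.86 [139.9 249.7  34.3  30.7]
scene blade0 0.75 [208.3 330.6  32.3  53.7]
scene blade0 0.71 [152.3 262.9  28.4  33.2]
scene blade0 0.7 [177.2 283.9  29.   35.4]
scene blade0 0.67 [164.5 272.1  27.2  31.3]
scene blade0 0.18 [266.8 275.9  98.4  80.8]
top safe 0.63 [231.1 193.2  82.2  65.6]
top door 0.94 [231.7 194.6  74.8  64. ]
top door_handle 0.56 [230.8 195.1  81.4  60.9]
top door_handle 0.5 [231.7 193.9  81.7  64. ]
top door_handle 0.43 [380.2 175.7  18.   26.5]
top rack 0.65 [376.6 241.6  40.9  70.1]
top stand 0.75 [312.4 192.6  68.   49.2]
top stand 0.72 [445.1 217.6  52.5  37.1]
top stand 0.46 [289.  146.8  24.8  32. ]
top stand 0.39 [381.9 231.3  27.4   6.6]
top deck 0.7 [282.9 249.6  45.5  30.8]
top mug 0.85 [129.7 214.2  34.   36.2]
top jar 0.61 [288.6 148.3  26.9  30.8]
top bottle 0.59 [382.2 229.9  29.3  11.1]
top bottle 0.58 [379.9 177.3  17.8  26.2]
top blade0 0.68 [376.5 215.6  26.3  13.3]
top blade0 0.68 [422.6 274.8  26.2  24. ]
top blade0 0.66 [388.4 261.1  23.8   9.1]
top blade0 0.61 [382.1 244.8  26.5   8.3]
top blade0 0.6 [382.  231.2  25.6   8. ]
top blade0 0.57 [380.9 302.6  21.8  21.2]
```

View pics/c1.png

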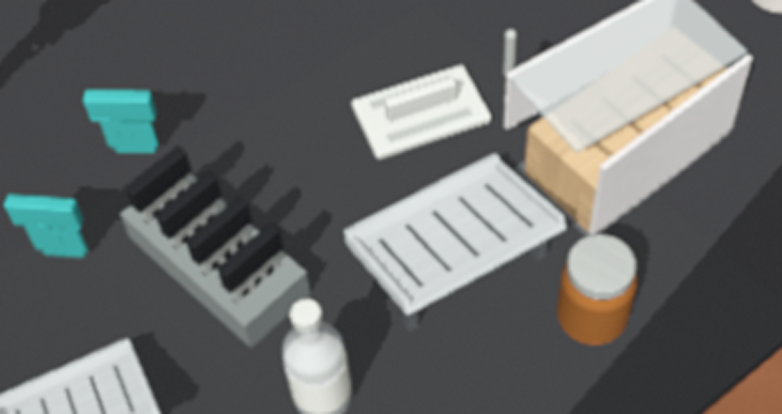

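View pics/c2.png

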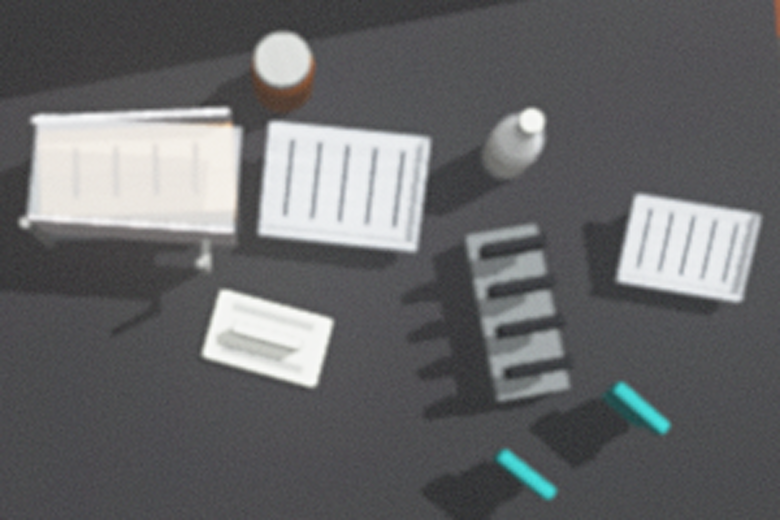

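```bash
python3 - <<'E'
from h import *
f=lambda L:np.array(L)/2.6+[180,120]
np.set_printoptions(precision=4,suppress=True)
print("rack",onz("top",f([(466,238),(538,225),(570,388),(498,402)]),.05))
print("deck",onz("top",f([(220,290),(333,318),(315,387),(203,357)]),.012))
print("stand",onz("top",f([(268,122),(430,137),(416,251),(258,236)]),.065))
print("slots",onz("top",f([(75,171),(115,171),(155,171),(195,168)]),.095))
print("handle",onz("top",f([(203,260)]),.168))
print("blades",onz("top",f([(511,246),(520,288),(529,327),(535,370)]),.12))
im=cv2.imread("pics/top_1.png")[:,:,::-1]; s=cv2.imread("pics/scene_1.png")[:,:,::-1]
crop(im,185,155,350,275,4.8,"t_safe"); crop(s,215,160,405,305,4.1,"s_safe")
crop(im,350,195,430,280,7,"t_rack"); crop(s,110,230,215,320,7,"s_rack")
E
```

```text
rack [[ 0.5734 -0.3157  0.05  ]
 [ 0.5897 -0.4073  0.05  ]
 [ 0.3839 -0.4398  0.05  ]
 [ 0.3669 -0.3499  0.05  ]]
deck [[ 0.513  -0.0021  0.012 ]
 [ 0.4762 -0.1478  0.012 ]
 [ 0.3878 -0.1241  0.012 ]
 [ 0.4264  0.0193  0.012 ]]
stand [[ 0.7221 -0.0654  0.065 ]
 [ 0.7012 -0.2713  0.065 ]
 [ 0.5546 -0.2505  0.065 ]
 [ 0.5745 -0.0526  0.065 ]]
slots [[0.6527 0.1752 0.095 ]
 [0.6524 0.125  0.095 ]
 [0.652  0.075  0.095 ]
 [0.6556 0.0251 0.095 ]]
handle [[0.5286 0.0092 0.168 ]]
blades [[ 0.5515 -0.3592  0.12  ]
 [ 0.5004 -0.3683  0.12  ]
 [ 0.4534 -0.3775  0.12  ]
 [ 0.4022 -0.3829  0.12  ]]
```

View pics/t_safe.png

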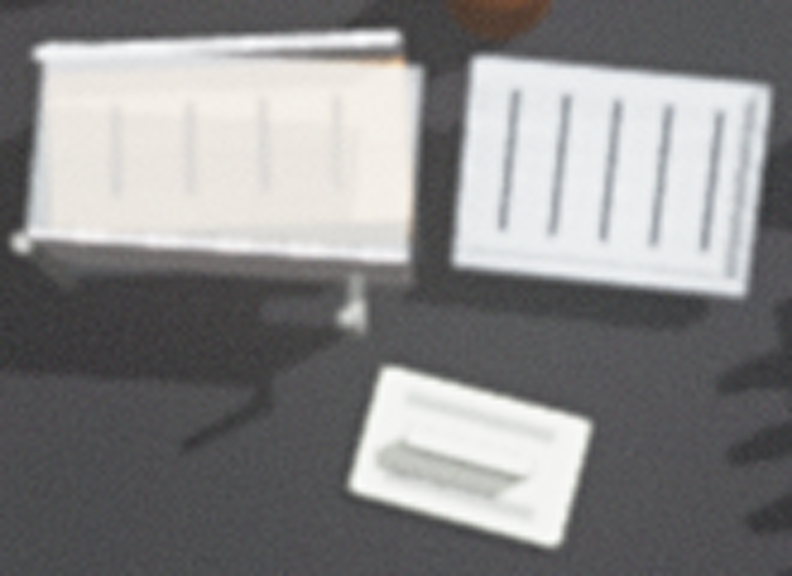

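View pics/s_safe.png

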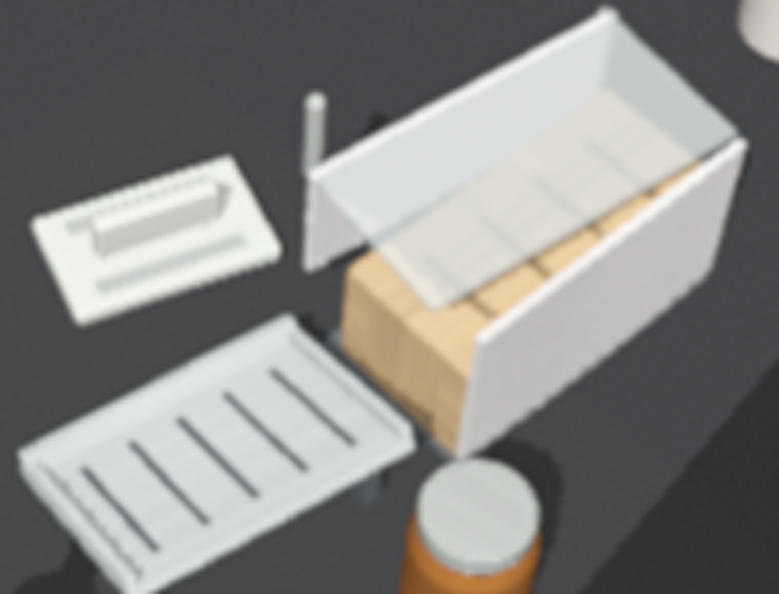

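View pics/t_rack.png

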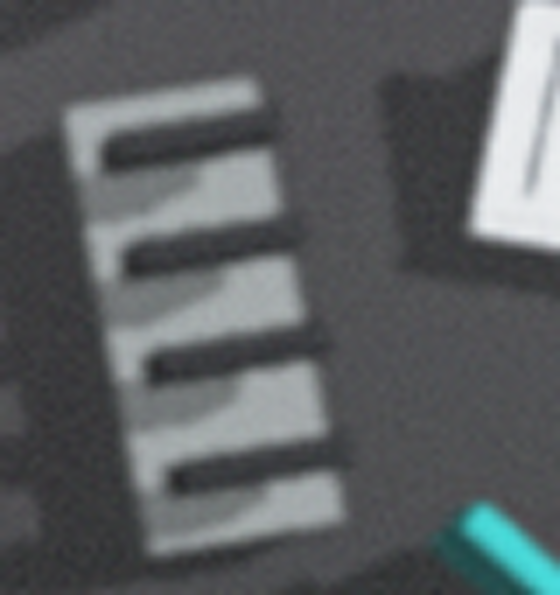

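View pics/s_rack.png

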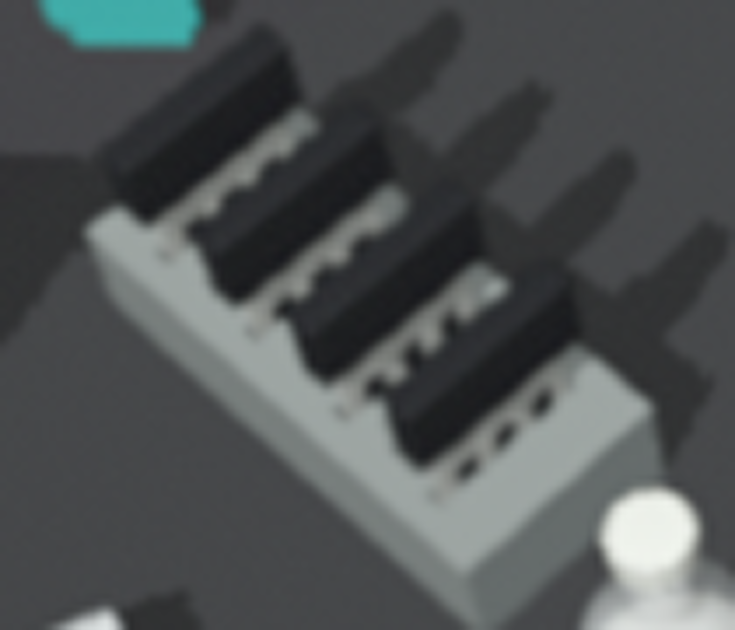

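```bash
cat >> h.py <<'E'
def tri(*obs):
    A=[];b=[]
    for n,uv in obs:
        o,d=ray(n,uv);d=d[0]/np.linalg.norm(d[0]);P=np.eye(3)-np.outer(d,d);A.append(P);b.append(P@o)
    X=np.linalg.lstsq(np.vstack(A),np.hstack(b),rcond=None)[0]
    return X,[np.round(proj(n,X)[0]-uv,1) for n,uv in obs]
E
python3 - <<'E'
from h import *
np.set_printoptions(precision=4,suppress=True)
T=lambda u,v:("top",np.array([185+u/4.8,155+v/4.8])); S=lambda u,v:("scene",np.array([215+u/4.1,160+v/4.1]))
print("handle top",tri(T(351,316),S(316,98)))
print("hinge-end panel top",tri(T(22,243),S(608,14)))
print("panel free top",tri(T(410,255),S(312,178)))
print("roof -y back",tri(T(422,68),S(435,305)))
print("wall -y top",tri(T(400,38),S(480,340)))
print("wall +y top",tri(T(38,52),S(743,142)))
for a,b in [((338,143),(459,285)),((265,147),(517,247)),((190,150),(570,208)),((117,150),(622,170))]: print("slot",tri(T(*a),S(*b)))
E
```

```text
handle top (array([0.5277, 0.0113, 0.1658]), [array([-0.7, -0.4]), array([-0.9,  0.2])])
hinge-end panel top (array([0.579 , 0.2262, 0.1461]), [array([-0.4, -0.3]), array([-0.6,  0.1])])
panel free top (array([ 0.5689, -0.0257,  0.1534]), [array([-0.6, -0.4]), array([-0.9,  0.1])])
roof -y back (array([ 0.6916, -0.0331,  0.1576]), [array([-0.7, -0.5]), array([-1. ,  0.2])])
wall -y top (array([ 0.7176, -0.0178,  0.1368]), [array([-0.6, -0.4]), array([-1. ,  0.2])])
wall +y top (array([0.7094, 0.2216, 0.1377]), [array([-0.5, -0.4]), array([-0.7,  0.2])])
slot (array([0.657 , 0.0257, 0.0915]), [array([-0.5, -0.4]), array([-0.8,  0.1])])
slot (array([0.6559, 0.0764, 0.0887]), [array([-0.8, -0.6]), array([-1.2,  0.2])])
slot (array([0.6539, 0.127 , 0.0879]), [array([-0.6, -0.5]), array([-0.9,  0.2])])
slot (array([0.6535, 0.176 , 0.09  ]), [array([-0.5, -0.4]), array([-0.7,  0.2])])
```

```bash
python3 -m crank '{"travel":[[36.9,61.6,0],[36.9,61.6,0],[36.9,61.6,0],[36.9,61.6,0],[36.9,61.6,0],[36.9,61.6,0],[36.9,61.6,0],[36.9,61.6,0]],"rot":[[0,0,78],[0,0,78],[0,0,78],[0,0,78],[0,0,78],[0,0,78],[0,0,78],[0,0,78]]}' -0.25 60; python3 -c "
from h import *;print(bot.observe())"
```

```text
clock: 2.0
position: [0.3661, -0.2593, 0.3042]
tool_rot: [3.141, 0.001, 1.465]
force: [2.0, -1.3, 0.7]
grip_width: 0.0322
{'clock': 2.0, 'qpos': array([ 0.86417581,  0.26616199, -0.45297229,  2.0252616 ,  0.15039288,
        0.88078423,  0.22292351]), 'qd': array([-0.63267281, -0.04166338, -0.55904205,  0.11344743,  0.15184607,
       -0.00913103,  0.2211655 ]), 'joint_efforts': array([  9.27717537, -62.57211685,   0.85173642, -31.29973769,
        -0.55753531,   0.31911129,  -0.59896281]), 'position': array([ 0.36609555, -0.25929484,  0.30420842]), 'tool_rot': array([3.14104256e+00, 6.47498571e-04, 1.46464535e+00]), 'force': array([ 1.97839844, -1.32111625,  0.65669201]), 'moment': array([ 0.02504123, -0.07417952, -0.02561827]), 'grip_width': 0.032209342118805426}
```

```bash
python3 -m crank '{"travel":[[16,27,0],[16,27,0],[16,27,0],[16,27,0],[16,27,0],[16,27,0],[16,27,0],[16,27,0]],"rot":[[0,0,8],[0,0,8],[0,0,8],[0,0,8],[0,0,8],[0,0,8],[0,0,8],[0,0,8]]}' ; python3 -c "
from h import *;print(bot.observe()['qpos'])"
```

```text
clock: 2.8
position: [0.5261, 0.0112, 0.3037]
tool_rot: [-3.142, -0.001, 1.602]
force: [-0.8, -0.8, -0.7]
grip_width: 0.0319
[ 0.30492356  0.41318448 -0.57714931  1.83795097  0.26790289  0.96842572
 -0.35597179]
```

```bash
python3 -m crank '{"travel":[[0.3,0.1,-5],[0.3,0.1,-8],[0.3,0.1,-9.5],[0.3,0.1,-9.5]],"rot":[[0,0,0],[0,0,0],[0,0,0],[0,0,0]]}' ; python3 - <<'E'
from h import *
print(bot.observe()['force'])
a=grab("scene","2");b=grab("top","2")
crop(a,240,120,410,270,4,"s2");crop(b,180,140,340,280,4.5,"t2")
E
```

```text
clock: 3.2
position: [0.5272, 0.0085, 0.2072]
tool_rot: [-3.138, 0.001, 1.597]
force: [0.5, -0.8, 1.2]
grip_width: 0.0319
[ 0.45570988 -0.78985442  1.18232131]
```

View pics/s2.png

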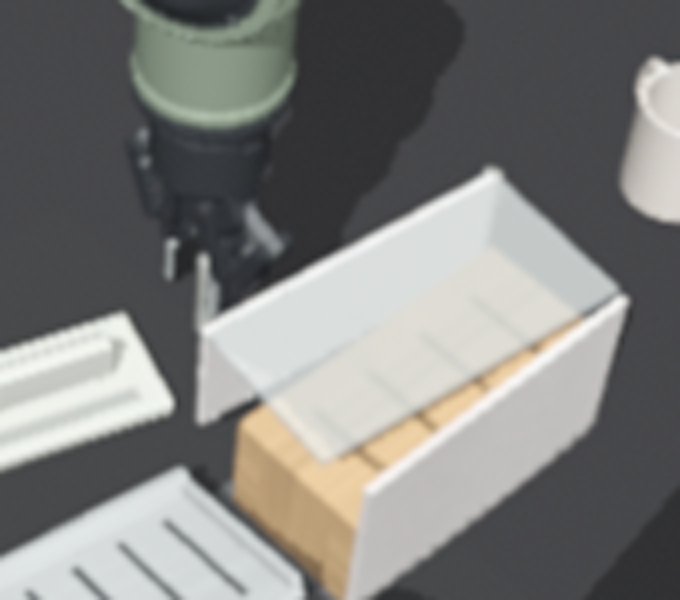

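View pics/t2.png

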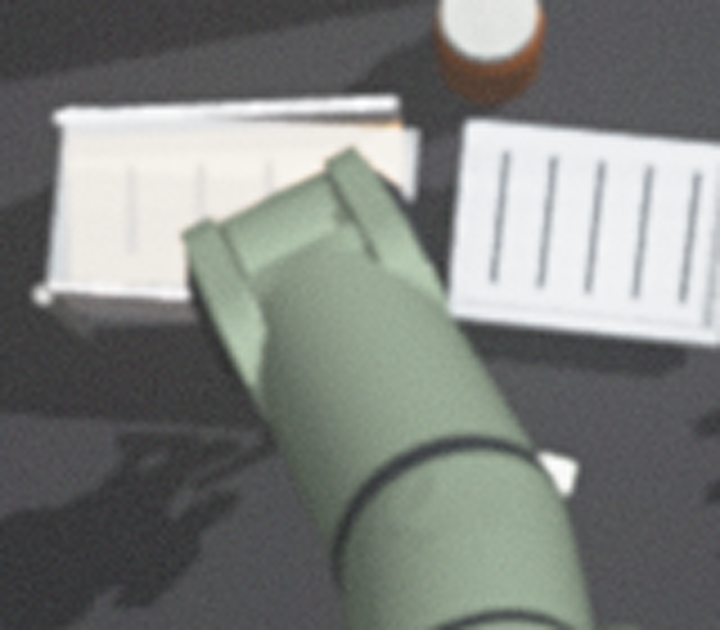

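```bash
python3 -m crank '{"travel":[[0.1,0.2,-0.8],[0.1,0.2,-0.8],[0.1,0.2,-0.8],[0.1,0.2,-0.8]],"rot":[[0,0,0],[0,0,0],[0,0,0],[0,0,0]]}' ; python3 -m crank '{"travel":[[0,0,0],[0,0,0],[0,0,0],[0,0,0],[0,0,0],[0,0,0],[0,0,0]],"rot":[[0,0,0],[0,0,0],[0,0,0],[0,0,0],[0,0,0],[0,0,0],[0,0,0]]}' -1 60
```

```text
clock: 3.7
position: [0.5296, 0.0119, 0.2012]
tool_rot: [3.141, 0.0, 1.598]
force: [0.2, -0.6, -0.4]
grip_width: 0.0321
clock: 4.4
position: [0.5296, 0.0118, 0.2012]
tool_rot: [3.141, 0.0, 1.598]
force: [-1.7, -1.3, 6.4]
grip_width: 0.0105
```

```bash
python3 - <<'E'
import numpy as np
h=np.array([-.0604,-.215])*100
r=[]
for d in range(5,96,5):
    p=np.radians(d);q=np.array([h[0]*np.cos(p)+h[1]*np.sin(p),-h[0]*np.sin(p)+h[1]*np.cos(p)])-h
    r.append([d]+q.round(2).tolist()+[round(-.7*d,1)])
print(*r,sep="\n")
E
```

```text
[5, -1.85, 0.61, -3.5]
[10, -3.64, 1.38, -7.0]
[15, -5.36, 2.3, -10.5]
[20, -6.99, 3.36, -14.0]
[25, -8.52, 4.57, -17.5]
[30, -9.94, 5.9, -21.0]
[35, -11.24, 7.35, -24.5]
[40, -12.41, 8.91, -28.0]
[45, -13.43, 10.57, -31.5]
[50, -14.31, 12.31, -35.0]
[55, -15.04, 14.12, -38.5]
[60, -15.6, 15.98, -42.0]
[65, -16.0, 17.89, -45.5]
[70, -16.23, 19.82, -49.0]
[75, -16.29, 21.77, -52.5]
[80, -16.18, 23.71, -56.0]
[85, -15.9, 25.64, -59.5]
[90, -15.46, 27.54, -63.0]
[95, -14.85, 29.39, -66.5]
```

```bash
python3 -m crank '{"travel":[[-0.9,0.3,0],[-1.85,0.6,0],[-2.75,1.0,0],[-3.65,1.4,0],[-4.5,1.85,0],[-5.35,2.3,0],[-6.2,2.8,0],[-7.0,3.35,0]],"rot":[[0,0,-2],[0,0,-3.5],[0,0,-5],[0,0,-7],[0,0,-9],[0,0,-10.5],[0,0,-12],[0,0,-14]]}'; python3 -c "
from h import *;o=bot.observe();print(o['qpos'],o['force'],o['moment'])"
```

```text
clock: 5.2
position: [0.4591, 0.0451, 0.2011]
tool_rot: [3.141, 0.001, 1.352]
force: [-1.3, -3.5, 6.5]
grip_width: 0.0101
[ 0.14196601  0.45643963 -0.46931967  2.0938515   0.33152162  0.66207172
 -0.76879992] [-1.33894043 -3.51070494  6.54553135] [-0.76546357  0.21208344 -0.09885291]
```

```bash
python3 -m crank '{"travel":[[-0.8,0.6,0],[-1.5,1.2,0],[-2.25,1.9,0],[-2.95,2.55,0],[-3.6,3.25,0],[-4.25,4.0,0],[-4.85,4.8,0],[-5.4,5.55,0]],"rot":[[0,0,-2],[0,0,-3.5],[0,0,-5],[0,0,-7],[0,0,-9],[0,0,-10.5],[0,0,-12],[0,0,-14]]}'; python3 -c "
from h import *;o=bot.observe();print(o['qpos'],o['force'],o['moment'])"
```

```text
clock: 6.0
position: [0.4054, 0.1013, 0.2011]
tool_rot: [3.141, -0.0, 1.108]
force: [0.5, -0.7, 1.6]
grip_width: 0.0101
[-0.04018506  0.39332472 -0.42599921  2.1993329   0.28483947  0.59942912
 -1.13649986] [ 0.46520744 -0.67598314  1.62676928] [ 0.00346565 -0.25788943 -0.07644105]
```

Next 40→60°.

```bash
python3 -m crank '{"travel":[[-0.5,0.8,0],[-1.0,1.65,0],[-1.5,2.5,0],[-1.9,3.4,0],[-2.3,4.3,0],[-2.65,5.2,0],[-2.95,6.15,0],[-3.2,7.05,0]],"rot":[[0,0,-2],[0,0,-3.5],[0,0,-5],[0,0,-7],[0,0,-9],[0,0,-10.5],[0,0,-12],[0,0,-14]]}'; python3 -c "
from h import *;o=bot.observe();print(o['qpos'],o['force'],o['moment'])"
```

```text
clock: 6.8
position: [0.3736, 0.1719, 0.2011]
tool_rot: [3.141, -0.001, 0.864]
force: [3.1, 0.0, 1.9]
grip_width: 0.0104
[-0.26728024  0.37921428 -0.37668364  2.21676707  0.24999428  0.58353157
 -1.53595428] [3.10366141 0.022881   1.85333352] [-0.1731397  -0.6711718  -0.12721898]
```

```bash
python3 -m crank '{"travel":[[-0.2,0.95,0],[-0.4,1.9,0],[-0.5,2.85,0],[-0.63,3.85,0],[-0.67,4.8,0],[-0.7,5.8,0],[-0.65,6.75,0],[-0.6,7.7,0]],"rot":[[0,0,-2],[0,0,-3.5],[0,0,-5],[0,0,-7],[0,0,-9],[0,0,-10.5],[0,0,-12],[0,0,-14]]}'; python3 -c "
from h import *;o=bot.observe();print(o['qpos'],o['force'],o['moment'])"
```

```text
clock: 7.6
position: [0.3682, 0.2488, 0.2011]
tool_rot: [3.141, -0.001, 0.619]
force: [9.8, -2.7, -0.8]
grip_width: 0.0105
[-0.47616165  0.41566125 -0.31494436  2.14137485  0.22013316  0.61303602
 -1.89824089] [ 9.8483928  -2.67626865 -0.78023462] [-0.55537458 -1.84002299 -0.26531633]
```

```bash
python3 -m crank '{"travel":[[0.15,0.95,0],[0.3,1.9,0],[0.5,2.9,0],[0.75,3.85,0],[1.0,4.75,0],[1.0,4.75,0]],"rot":[[0,0,-2],[0,0,-3.5],[0,0,-5],[0,0,-7],[0,0,-7],[0,0,-7]]}'; python3 - <<'E'
from h import *
o=bot.observe();print(o['qpos'],o['force'],o['moment'])
a=grab("scene","3");b=grab("top","3")
crop(a,180,100,410,290,3.2,"s3");crop(b,150,140,340,300,4,"t3")
E
```

```text
clock: 8.2
position: [0.3787, 0.2966, 0.2011]
tool_rot: [3.141, -0.002, 0.498]
force: [6.1, -2.5, 4.3]
grip_width: 0.0099
[-0.57085526  0.45946909 -0.2794319   2.05449492  0.20447003  0.65152744
 -2.05827907] [ 6.11092099 -2.52221446  4.3303188 ] [-0.62728384 -1.41631515 -0.22549033]
```

View pics/s3.png

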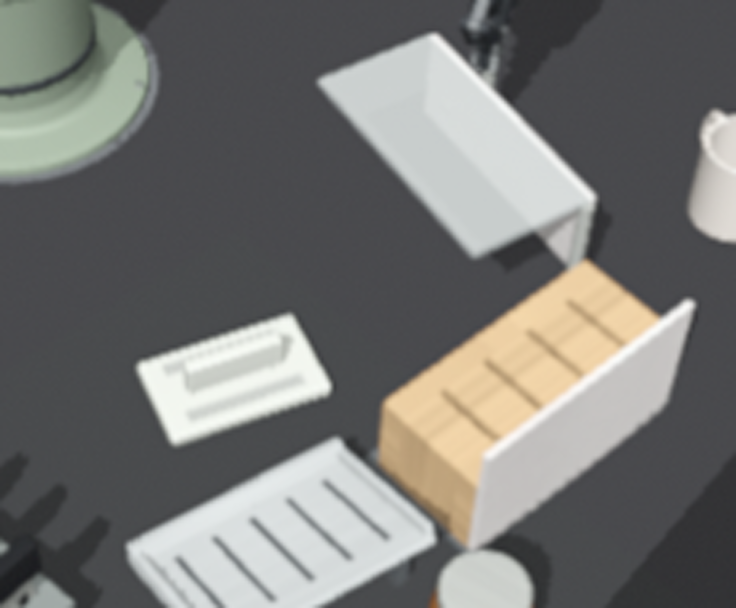

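View pics/t3.png

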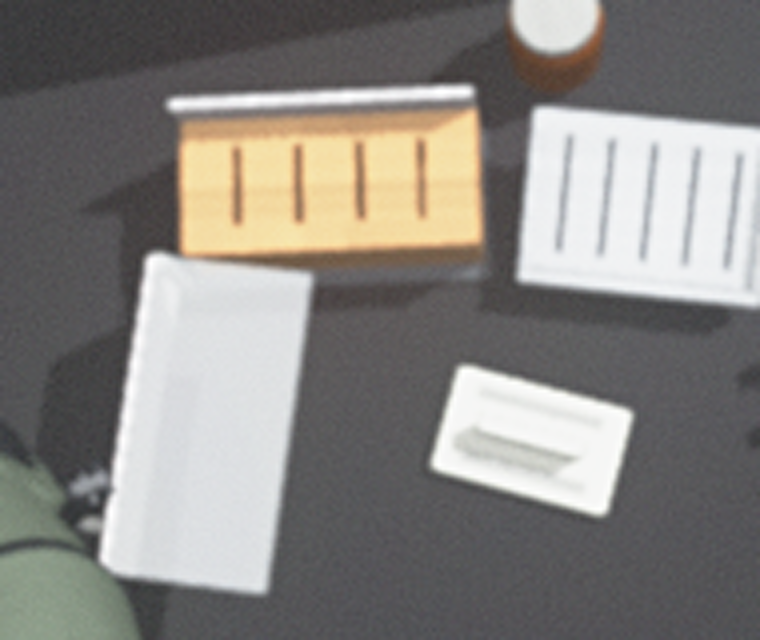

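```bash
cat >> h.py <<'E'
from scipy.optimize import minimize
from scipy.ndimage import map_coordinates,gaussian_filter
def rect(x0,x1,y0,y1,z): 
    P=[(x0,y0,z),(x1,y0,z),(x1,y1,z),(x0,y1,z)];return [(P[i],P[(i+1)%4]) for i in range(4)]
def edgefit(ims,segs,p0,zoff=0,Rb=np.eye(3),sig=0.8,spread=(.006,.006,.04),cams=("top","scene")):
    """segs: dict cam->list of segments in object frame; pose x,y,yaw at height zoff"""
    G={}
    for n in cams:
        g=ims[n].astype(float).mean(2);G[n]=(gaussian_filter(g,sig,order=(0,1)),gaussian_filter(g,sig,order=(1,0)))
    def score(p,detail=False):
        c,s=np.cos(p[2]),np.sin(p[2]);R=np.array([[c,-s,0],[s,c,0],[0,0,1]])@Rb;out=[];w=0
        for n in cams:
            for a,b in segs[n]:
                t=np.linspace(.04,.96,30)[:,None];X=np.array(a)*(1-t)+np.array(b)*t
                uv=proj(n,X@R.T+[p[0],p[1],zoff]);d=uv[-1]-uv[0];L=np.linalg.norm(d);nn=np.array([-d[1],d[0]])/L
                gx=map_coordinates(G[n][0],[uv[:,1],uv[:,0]],order=1);gy=map_coordinates(G[n][1],[uv[:,1],uv[:,0]],order=1)
                out.append(min(abs((gx*nn[0]+gy*nn[1]).mean()),12)*L);w+=L
        return -sum(out)/w
    best=None
    rng=np.random.default_rng(0)
    for k in range(25):
        st=np.array(p0)+(rng.uniform(-1,1,3)*spread if k else 0)
        r=minimize(score,st,method="Nelder-Mead",options=dict(initial_simplex=st+np.vstack([np.zeros(3),np.diag(np.array(spread)/3)]),xatol=1e-5,fatol=1e-4))
        if best is None or r.fun<best.fun: best=r
    return best.x,best.fun
def draw(im,n,segs,p,zoff=0,Rb=np.eye(3),k=4,box=None,name="dr"):
    x0,y0,x1,y1=box;v=cv2.resize(im[y0:y1,x0:x1,::-1],None,fx=k,fy=k,interpolation=cv2.INTER_CUBIC)
    c,s=np.cos(p[2]),np.sin(p[2]);R=np.array([[c,-s,0],[s,c,0],[0,0,1]])@Rb
    for a,b in segs:
        uv=proj(n,np.array([a,b])@R.T+[p[0],p[1],zoff]);q=((uv-[x0,y0]+.5)*k-.5).round().astype(int)
        cv2.line(v,tuple(map(int,q[0])),tuple(map(int,q[1])),(0,0,255),1)
    cv2.imwrite(f"pics/{name}.png",v)
SL=sum([rect(-.033,.033,y-.004,y+.004,.095) for y in(-.075,-.025,.025,.075)],[])
BT=rect(-.055,.055,-.12,.12,.095)
SAFE={"top":[BT[0],BT[3],BT[2]]+SL,"scene":[BT[0],BT[3]]+SL+[((-.055,-.12,0.0),(-.055,-.12,.095)),((-.055,-.12,.0),(.055,-.12,0))]}
RK=rect(-.045,.045,-.105,.105,.05)
RACK={"top":RK,"scene":[RK[2],RK[1],RK[3]]}
def load(tag): return {n:cv2.imread(f"pics/{n}_{tag}.png")[:,:,::-1] for n in("top","scene")}
E
python3 - <<'E'
from h import *
np.set_printoptions(precision=4,suppress=True)
I=load("3")
p,f=edgefit(I,SAFE,[.656,.102,.03]);print("safe",p,f)
for c in("top","scene"): print(c,edgefit(I,SAFE,p,cams=(c,)))
draw(I["top"],"top",SAFE["top"],p,box=(170,140,320,240),k=5,name="d1");draw(I["scene"],"scene",SAFE["scene"],p,box=(280,150,420,280),k=5,name="d2")
# rack yaw: long axis y along world x?  blade-order dir
for y0 in (np.pi/2+.16,-np.pi/2-.16):pass
c=np.array([.4785,-.378]);
r,f=edgefit(I,RACK,[c[0],c[1],np.arctan2(-(.5815-.3754),(-.3615+.3948))]);print("rack",r,f)
for cc in("top","scene"): print(cc,edgefit(I,RACK,r,cams=(cc,)))
draw(I["top"],"top",RACK["top"],r,box=(340,190,430,285),k=6,name="d3");draw(I["scene"],"scene",RACK["scene"],r,box=(110,220,220,320),k=6,name="d4")
E
```

```text
safe [0.654  0.099  0.0394] -11.91583581611192
top (array([0.6532, 0.1002, 0.0404]), np.float64(-11.980992721216069))
scene (array([0.6562, 0.0991, 0.0468]), np.float64(-11.92052872640878))
rack [ 0.4852 -0.3758 -1.3998] -11.967903714350898
top (array([ 0.4835, -0.3757, -1.3812]), np.float64(-12.000000000000004))
scene (array([ 0.4867, -0.3755, -1.3956]), np.float64(-12.000000000000004))
```

```bash
python3 - <<'E'
import cv2,numpy as np
i=[cv2.imread(f"pics/d{k}.png") for k in(1,2,3,4)]
i=[cv2.resize(x,(400,int(x.shape[0]*400/x.shape[1]))) for x in i]
h=lambda a,b:np.hstack([cv2.copyMakeBorder(x,0,max(a.shape[0],b.shape[0])-x.shape[0],0,0,0) for x in(a,b)])
v=np.vstack([h(i[0],i[1]),h(i[2],i[3])]);s=min(1,600/v.shape[0]);cv2.imwrite("pics/d.png",cv2.resize(v,None,fx=s,fy=s))
E
```

```text
(no output)
```

View pics/d.png

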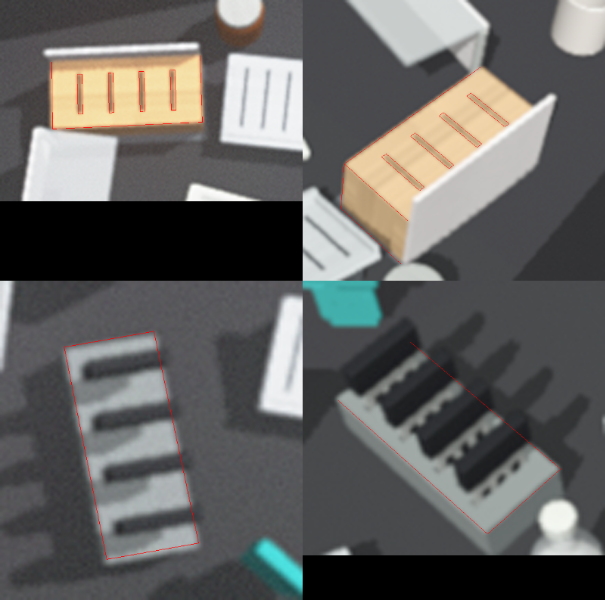

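```bash
sed -i 's/min(abs((gx\*nn\[0\]+gy\*nn\[1\]).mean()),12)\*L/np.sqrt(abs((gx*nn[0]+gy*nn[1]).mean()))*L/' h.py
sed -i 's/range(25)/range(12)/' h.py
cat > fit1.py <<'E'
from h import *
np.set_printoptions(precision=4,suppress=True)
I=load("3")
p,f=edgefit(I,SAFE,[.6555,.101,.03]);print("safe",p,f)
for c in("top","scene"): print(c,edgefit(I,SAFE,p,cams=(c,)))
draw(I["top"],"top",SAFE["top"],p,box=(170,140,320,240),k=5,name="d1");draw(I["scene"],"scene",SAFE["scene"],p,box=(280,150,420,280),k=5,name="d2")
r,f=edgefit(I,RACK,[.4785,-.378,-1.41]);print("rack",r,f)
for cc in("top","scene"): print(cc,edgefit(I,RACK,r,cams=(cc,)))
draw(I["top"],"top",RACK["top"],r,box=(340,190,430,285),k=6,name="d3");draw(I["scene"],"scene",RACK["scene"],r,box=(110,220,220,320),k=6,name="d4")
i=[cv2.imread(f"pics/d{k}.png") for k in(1,2,3,4)]
i=[cv2.resize(x,(400,int(x.shape[0]*400/x.shape[1]))) for x in i]
h=lambda a,b:np.hstack([cv2.copyMakeBorder(x,0,max(a.shape[0],b.shape[0])-x.shape[0],0,0,0) for x in(a,b)])
v=np.vstack([h(i[0],i[1]),h(i[2],i[3])]);s=min(1,600/v.shape[0]);cv2.imwrite("pics/d_2.png",cv2.resize(v,None,fx=s,fy=s))
E
python3 fit1.py
```

```text
safe [0.654  0.0994 0.037 ] -4.764700585705454
top (array([0.6538, 0.1003, 0.0309]), np.float64(-5.435720635890013))
scene (array([0.6543, 0.0985, 0.0427]), np.float64(-4.343440027035108))
rack [ 0.4822 -0.3762 -1.4016] -4.249890330688689
top (array([ 0.4811, -0.3755, -1.4017]), np.float64(-4.908163819381071))
scene (array([ 0.4839, -0.3764, -1.4007]), np.float64(-3.701957017886372))
```

View pics/d_2.png

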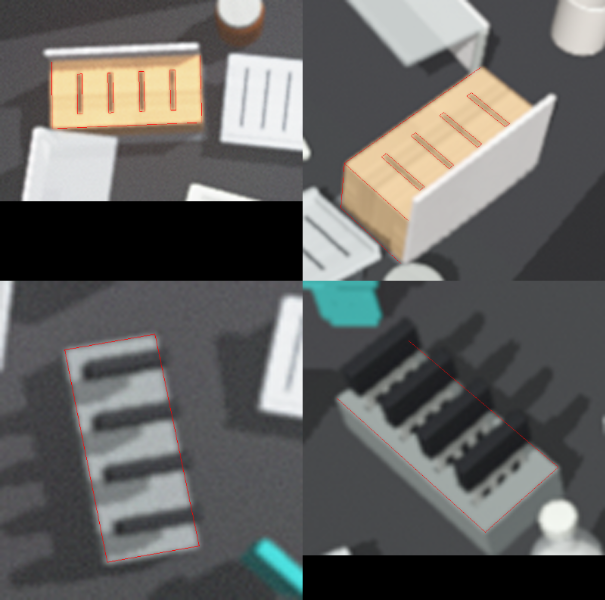

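```bash
python3 -m crank '{"travel":[[0,0,0],[0,0,0],[0,0,0]],"rot":[[0,0,0],[0,0,0],[0,0,0]]}' -0.25 40;  python3 -m crank '{"travel":[[0,0,5],[0,0,10],[0,0,14],[0,0,14],[0,0,14]],"rot":[[0,0,0],[0,0,0],[0,0,0],[0,0,0],[0,0,0]]}'; python3 - <<'E'
from h import *
np.set_printoptions(precision=4,suppress=True)
I=load("1")
crop(I["top"],350,140,430,210,6,"b1");crop(I["scene"],180,290,235,360,8,"b2")
print("cap top", tri(("top",(384,166)),("scene",(203,305))))
E
```

```text
clock: 8.6
position: [0.3773, 0.296, 0.2009]
tool_rot: [-3.141, 0.0, 0.499]
force: [-0.0, -0.9, 0.1]
grip_width: 0.0316
clock: 9.1
position: [0.3775, 0.2959, 0.3414]
tool_rot: [-3.141, -0.001, 0.499]
force: [-0.4, 1.0, -0.4]
grip_width: 0.0323
cap top (array([ 0.6902, -0.3734,  0.1885]), [array([-0.2, -0.1]), array([-0.3,  0. ])])
```

View pics/b1.png

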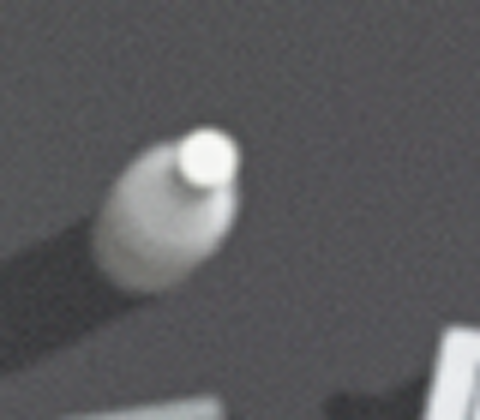

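View pics/b2.png

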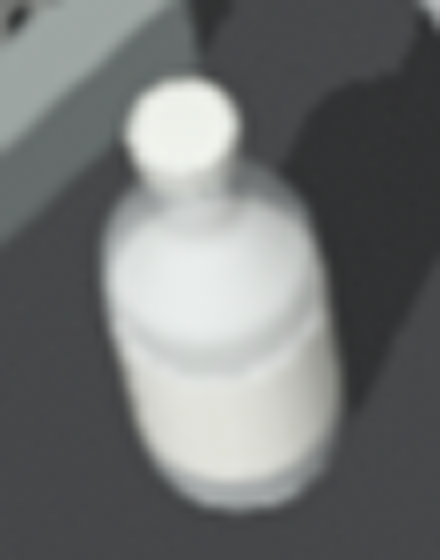

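```bash
python3 -m crank '{"travel":[[17.8,-65.9,-4],[17.8,-65.9,-4],[17.8,-65.9,-4],[17.8,-65.9,-4],[17.8,-65.9,-4],[17.8,-65.9,-4],[17.8,-65.9,-4],[17.8,-65.9,-4]],"rot":[[0,0,71],[0,0,71],[0,0,71],[0,0,71],[0,0,71],[0,0,71],[0,0,71],[0,0,71]]}'; python3 - <<'E'
from h import *
np.set_printoptions(precision=4,suppress=True)
I=load("3")
H=rect(-.039,.039,-.008,.008,.12)
S={"top":H,"scene":H}
for c in [(.556,-.3634),(.5066,-.3718),(.4574,-.3802),(.408,-.3886)]:
    for cm in (("top","scene"),("top",),("scene",)):
        print(cm[0],len(cm),*edgefit(I,S,[*c,-1.4015],cams=cm,spread=(.005,.005,.03)))
E
```

```text
clock: 9.9
position: [0.4643, -0.0185, 0.3205]
tool_rot: [-3.139, 0.0, 1.48]
force: [0.3, 0.4, -0.2]
grip_width: 0.0322
top 2 [ 0.5742 -0.3699 -1.3553] -3.6038079233171674
top 1 [ 0.5515 -0.359  -1.4068] -5.092891070153044
scene 1 [ 0.5581 -0.3642 -1.4348] -3.2632920757986863
top 2 [ 0.5061 -0.3719 -1.3966] -3.6957632752624696
top 1 [ 0.5032 -0.3676 -1.4054] -5.100686066219527
scene 1 [ 0.5089 -0.3745 -1.4294] -3.477491143921056
top 2 [ 0.458  -0.3807 -1.3806] -3.8100846878542955
top 1 [ 0.4553 -0.3763 -1.3934] -5.167703549354847
scene 1 [ 0.4607 -0.3831 -1.4255] -3.548426603203165
top 2 [ 0.4078 -0.3865 -1.3945] -3.4897876812640454
top 1 [ 0.4052 -0.3809 -1.3962] -5.162299873624811
scene 1 [ 0.4105 -0.3897 -1.3977] -2.6242654136646526
```

```bash
python3 -m crank '{"travel":[[8.9,-34,-1],[8.9,-34,-1],[8.9,-34,-1],[8.9,-34,-1],[8.9,-34,-1],[8.9,-34,-1],[8.9,-34,-1],[8.9,-34,-1]],"rot":[[0,0,15],[0,0,15],[0,0,15],[0,0,15],[0,0,15],[0,0,15],[0,0,15],[0,0,15]]}'; python3 - <<'E'
from h import *
np.set_printoptions(precision=4,suppress=True)
I=load("3")
for c in [(.556,-.3634),(.5066,-.3718),(.4574,-.3802),(.408,-.3886)]:
  for z in (.108,.112,.116,.12,.124):
    H=rect(-.039,.039,-.008,.008,z);S={"top":H,"scene":H}
    a=edgefit(I,S,[*c,-1.4],cams=("top",),spread=(.005,.005,.02)); b=edgefit(I,S,[*c,-1.4],cams=("scene",),spread=(.005,.005,.02))
    print(z,a[0],b[0],(a[0]-b[0])[:2])
E
```

```text
clock: 10.7
position: [0.5526, -0.362, 0.309]
tool_rot: [-3.138, -0.0, 1.732]
force: [-1.9, 1.2, -0.1]
grip_width: 0.0319
0.108 [ 0.5533 -0.3611 -1.4054] [ 0.5694 -0.3677 -1.4097] [-0.016   0.0066]
0.112 [ 0.5527 -0.3604 -1.4059] [ 0.5534 -0.3627 -1.4375] [-0.0007  0.0023]
0.116 [ 0.5673 -0.3483 -1.3897] [ 0.5558 -0.3635 -1.4368] [0.0115 0.0151]
0.12 [ 0.5515 -0.359  -1.4068] [ 0.5581 -0.3642 -1.4348] [-0.0067  0.0052]
0.124 [ 0.5659 -0.3471 -1.3906] [ 0.5605 -0.365  -1.4342] [0.0054 0.0179]
0.108 [ 0.5041 -0.3666 -1.3992] [ 0.5208 -0.3756 -1.4007] [-0.0166  0.009 ]
0.112 [ 0.5042 -0.3691 -1.4053] [ 0.5038 -0.373  -1.4309] [0.0004 0.0039]
0.116 [ 0.5037 -0.3684 -1.407 ] [ 0.5064 -0.3738 -1.4298] [-0.0026  0.0053]
0.12 [ 0.5032 -0.3676 -1.4054] [ 0.5089 -0.3745 -1.4294] [-0.0057  0.0069]
0.124 [ 0.5026 -0.3668 -1.4072] [ 0.4964 -0.3702 -1.3645] [0.0063 0.0034]
0.108 [ 0.4557 -0.3751 -1.3924] [ 0.4733 -0.3845 -1.3845] [-0.0176  0.0093]
0.112 [ 0.4553 -0.3744 -1.3929] [ 0.4553 -0.3817 -1.4266] [0.0001 0.0073]
0.116 [ 0.455  -0.3737 -1.3934] [ 0.458  -0.3823 -1.4243] [-0.003   0.0086]
0.12 [ 0.4553 -0.3763 -1.3934] [ 0.4607 -0.3831 -1.4255] [-0.0054  0.0068]
0.124 [ 0.4549 -0.3755 -1.3939] [ 0.4505 -0.3924 -1.4054] [0.0044 0.0169]
0.108 [ 0.4061 -0.3833 -1.3979] [ 0.4241 -0.3919 -1.3712] [-0.0179  0.0087]
0.112 [ 0.4059 -0.3825 -1.3993] [ 0.4268 -0.3926 -1.3692] [-0.0209  0.0101]
0.116 [ 0.4057 -0.3818 -1.4007] [ 0.4076 -0.3889 -1.4   ] [-0.002   0.0071]
0.12 [ 0.406  -0.3845 -1.3996] [ 0.4105 -0.3897 -1.3977] [-0.0045  0.0052]
0.124 [ 0.4049 -0.38   -1.3959] [ 0.4135 -0.3904 -1.3981] [-0.0085  0.0104]
```

```bash
python3 -m crank '{"travel":[[0.1,0,-5],[0.1,0,-9],[0.1,0,-12],[0.1,0,-14],[0.1,0,-14.8],[0.1,0,-14.8],[0.1,0,-14.8]],"rot":[[0,0,0.5],[0,0,0.5],[0,0,0.5],[0,0,0.5],[0,0,0.5],[0,0,0.5],[0,0,0.5]]}'; python3 -m crank '{"travel":[[0,0,0],[0,0,0],[0,0,0],[0,0,0],[0,0,0]],"rot":[[0,0,0],[0,0,0],[0,0,0],[0,0,0],[0,0,0]]}' -1 40
```

```text
clock: 11.4
position: [0.5549, -0.3569, 0.1645]
tool_rot: [3.141, 0.0, 1.745]
force: [1.1, 0.6, 1.3]
grip_width: 0.0318
clock: 11.9
position: [0.555, -0.3572, 0.1652]
tool_rot: [3.14, 0.001, 1.745]
force: [-0.4, 0.4, 6.8]
grip_width: 0.0151
```

```bash
python3 -m crank '{"travel":[[0,0,4],[0,0,8],[0,0,12],[0,0,14.5],[0,0,14.5]],"rot":[[0,0,0],[0,0,0],[0,0,0],[0,0,0],[0,0,0]]}'; python3 -m crank '{"travel":[[9,53,0],[9,53,0],[9,53,0],[9,53,0],[9,53,0],[9,53,0],[9,53,0],[9,53,0]],"rot":[[0,0,82],[0,0,82],[0,0,82],[0,0,82],[0,0,82],[0,0,82],[0,0,82],[0,0,82]]}';python3 -c "
from h import *;o=bot.observe();print(o['qpos'])"
```

```text
clock: 12.4
position: [0.5556, -0.3575, 0.3134]
tool_rot: [3.137, 0.004, 1.745]
force: [-0.4, -0.2, -1.1]
grip_width: 0.0153
clock: 13.2
position: [0.6214, 0.0392, 0.3087]
tool_rot: [-3.141, -0.0, 2.951]
force: [0.5, -0.9, -1.0]
grip_width: 0.0151
[ 0.19401334  0.5572025  -0.52905112  1.58170573  0.30651779  1.08656597
  0.96732163]
```

```bash
python3 -m crank '{"travel":[[2.2,12.5,0],[2.2,12.5,0],[2.2,12.5,0],[2.2,12.5,0],[2.2,12.5,0],[2.2,12.5,0],[2.2,12.5,0]],"rot":[[0,0,11],[0,0,11],[0,0,11],[0,0,11],[0,0,11],[0,0,11],[0,0,11]]}';python3 - <<'E'
from h import *
o=bot.observe();print(o['position'],o['tool_rot'])
a=grab("scene","4");b=grab("top","4")
crop(a,280,60,430,240,3.3,"s4");crop(b,170,130,330,260,4,"t4")
E
```

```text
clock: 13.9
position: [0.6437, 0.161, 0.3089]
tool_rot: [-3.141, -0.0, 3.135]
force: [0.9, -0.3, -1.1]
grip_width: 0.0153
[0.64371569 0.16100975 0.30888136] [-3.14094578e+00 -1.78415503e-05  3.13542640e+00]
```

View pics/s4.png

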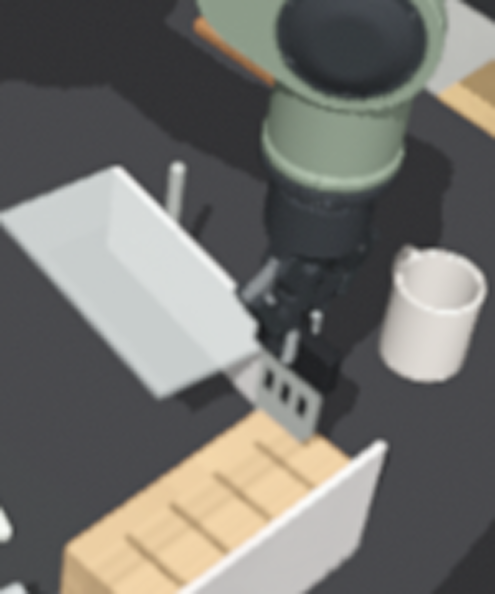

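View pics/t4.png

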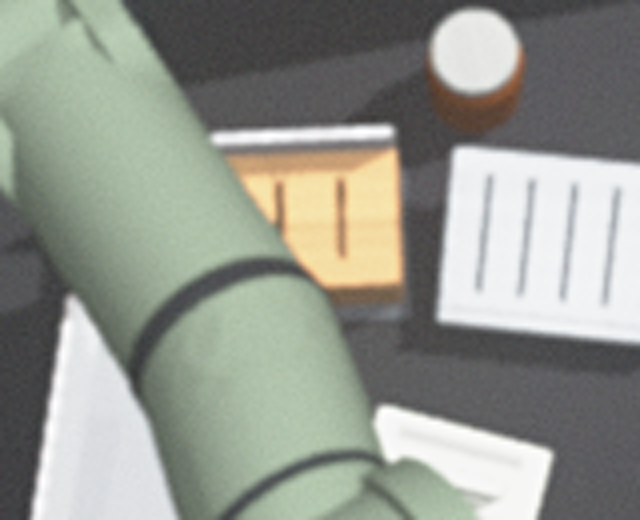

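```bash
python3 -m crank '{"travel":[[0.2,1.3,0],[0.2,1.3,0],[0.2,1.3,-2],[0.2,1.3,-4],[0.2,1.3,-4],[0.2,1.3,-4],[0.2,1.3,-4]],"rot":[[0,0,2.3],[0,0,2.3],[0,0,2.3],[0,0,2.3],[0,0,2.3],[0,0,2.3],[0,0,2.3]]}';python3 - <<'E'
from h import *
o=bot.observe();print(o['position'],o['tool_rot'])
a=grab("scene","5")
crop(a,310,120,410,220,6,"s5")
E
```

```text
clock: 14.7
position: [0.6459, 0.1757, 0.2701]
tool_rot: [3.141, 0.001, -3.106]
force: [-0.4, -0.3, -0.8]
grip_width: 0.0157
[0.64591668 0.17572535 0.27008095] [ 3.14113289e+00  1.20264145e-03 -3.10576482e+00]
```

View pics/s5.png

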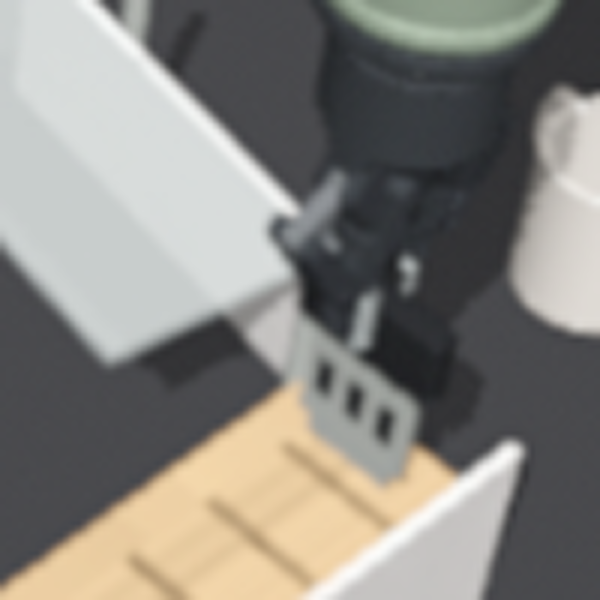

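```bash
cat >> h.py <<'E'
BL=[((-.03,-.0025,.014),(-.03,-.0025,.066)),((.03,-.0025,.014),(.03,-.0025,.066)),((-.024,-.0015,0),(.024,-.0015,0)),((-.03,-.0025,.012),(-.024,-.0015,.0)),((.03,-.0025,.012),(.024,-.0015,.0))]
E
python3 - <<'E'
from h import *
np.set_printoptions(precision=4,suppress=True)
im=cv2.imread("pics/scene_5.png")[:,:,::-1];I={"scene":im}
p0=[.652,.1745,.037]
for z in(.112,.115,.118):
  p,f=edgefit(I,{"scene":BL},p0,zoff=z,cams=("scene",),spread=(.006,.006,.03));print(z,p,f)
  if z==.115: draw(im,"scene",BL,p,zoff=z,box=(310,120,410,220),k=6,name="d5")
# safe in same image, scene only, subset
s,f=edgefit(I,SAFE,[.654,.099,.037],cams=("scene",));print("safe",s,f)
E
```

```text
0.112 [0.6535 0.1803 0.0056] -3.75757507436377
0.115 [0.655  0.1781 0.0033] -3.7532739369277093
0.118 [0.6565 0.176  0.0008] -3.7487475899442124
safe [0.6543 0.0985 0.045 ] -4.3384667454742
```

View pics/d5.png

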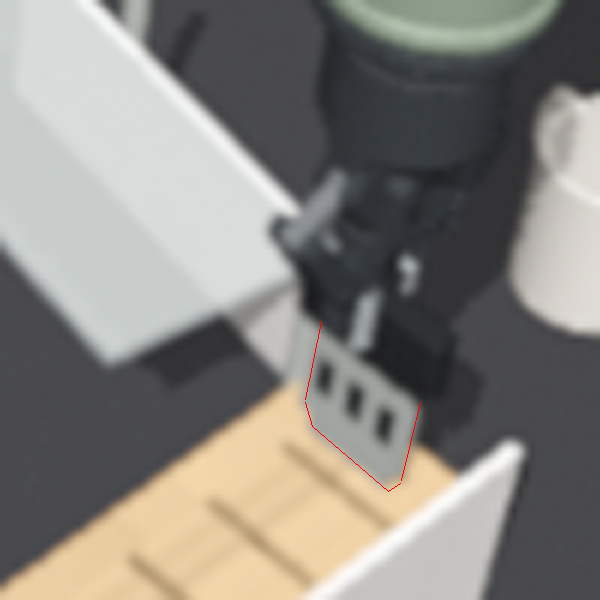

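```bash
python3 -m crank '{"travel":[[-0.3,-0.3,-1.3],[-0.3,-0.3,-1.3],[-0.3,-0.3,-1.3],[-0.3,-0.3,-1.3]],"rot":[[0,0,0],[0,0,0],[0,0,0],[0,0,0]]}';python3 - <<'E'
from h import *
np.set_printoptions(precision=4,suppress=True)
o=bot.observe();print(o['position'],o['tool_rot'],o['force'])
im=grab("scene","6");I={"scene":im}
z=o['position'][2]-.1552
G=gaussian_filter
def fit(z,yaw):
    from functools import partial
    return edgefit(I,{"scene":BL},[.652,.1745,yaw],zoff=z,cams=("scene",),spread=(.006,.006,.0003))
for yaw in(.02,.037,.05): print(z,yaw,*fit(z,yaw))
p=fit(z,.037)[0]
draw(im,"scene",BL,p,zoff=z,box=(325,135,400,210),k=8,name="d6")
crop(im,325,135,400,210,8,"s6")
E
```

```text
clock: 15.15
position: [0.6427, 0.1724, 0.2561]
tool_rot: [3.142, 0.0, -3.106]
force: [0.3, -0.6, -0.7]
grip_width: 0.0153
[0.6427 0.1724 0.2561] [ 3.1415  0.0001 -3.1059] [ 0.3458 -0.5555 -0.6894]
0.1008633413790771 0.02 [0.6602 0.1669 0.0205] -3.7435483128017495
0.1008633413790771 0.037 [0.6602 0.1668 0.0365] -3.7415357308201203
0.1008633413790771 0.05 [0.6603 0.1669 0.0292] -3.7441168853237237
```

View pics/s6.png

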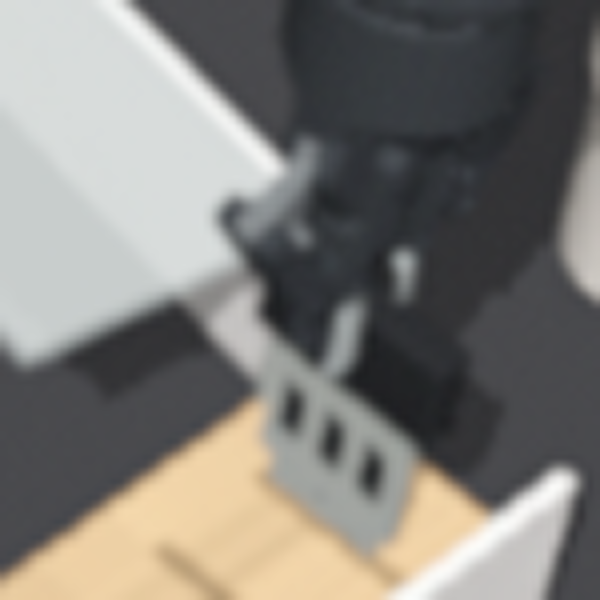

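View pics/d6.png

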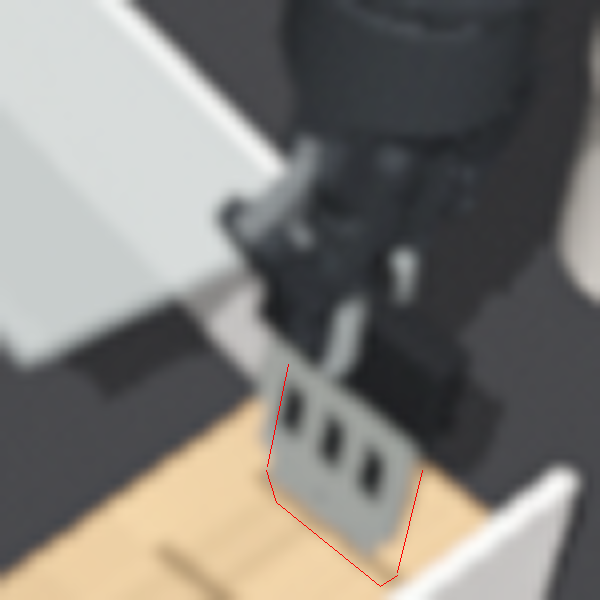

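```bash
python3 - <<'E'
from h import *
im=cv2.imread("pics/scene_6.png")[:,:,::-1]
crop(im,350,170,385,210,15,"s6b")
E
```

```text
(no output)
```

View pics/s6b.png

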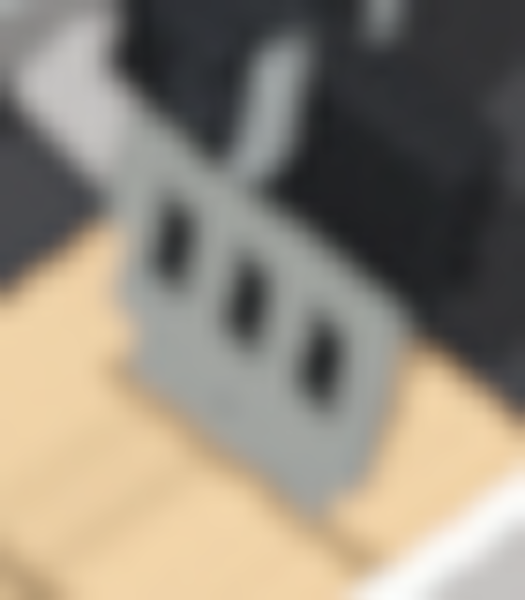

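```bash
python3 - <<'E'
from h import *
np.set_printoptions(precision=4,suppress=True)
f=lambda u,v:np.array([350+(u+.5)/15-.5,170+(v+.5)/15-.5])
for z in(.099,.101,.103): print("tip",onz("scene",[f(142,372),f(325,510)],z).mean(0),onz("scene",[f(120,310),f(365,475)],z+.012).mean(0))
print("slot",onz("scene",[f(110,370),f(375,560)],.095), proj("scene",[.6513,.1735,.095]),f(242,465))
E
```

```text
tip [0.6496 0.1745 0.099 ] [0.6484 0.1755 0.111 ]
tip [0.6506 0.1731 0.101 ] [0.6495 0.174  0.113 ]
tip [0.6516 0.1717 0.103 ] [0.6505 0.1726 0.115 ]
slot [[0.6215 0.1714 0.095 ]
 [0.6835 0.1779 0.095 ]] [[365.0358 200.4112]] [365.6667 200.5333]
```

```bash
python3 -m crank '{"travel":[[0.15,0,0],[0.15,0,-0.5],[0.15,0,-1.0],[0.15,0,-1.3],[0.15,0,-1.6],[0.15,0,-1.6]],"rot":[[0,0,0],[0,0,0],[0,0,0],[0,0,0],[0,0,0],[0,0,0]]}';python3 -c "
from h import *;o=bot.observe();print(o['position'],o['force'],o['moment'])"
```

```text
clock: 15.8
position: [0.6439, 0.1724, 0.2393]
tool_rot: [-3.141, -0.001, -3.106]
force: [-0.4, 0.4, -2.3]
grip_width: 0.0152
[0.64393096 0.17236929 0.23934409] [-0.37709529  0.40218358 -2.28349065] [0.05225867 0.04948249 0.00517478]
```

```bash
python3 -m crank '{"travel":[[0,0,-0.6],[0,0,-1.2],[0,0,-1.8],[0,0,-2.4],[0,0,-3.0],[0,0,-3.0]],"rot":[[0,0,0],[0,0,0],[0,0,0],[0,0,0],[0,0,0],[0,0,0]]}';python3 -c "
from h import *;o=bot.observe();print(o['position'],o['force'],o['moment'])"
```

```text
clock: 16.4
position: [0.6438, 0.1728, 0.2088]
tool_rot: [3.141, -0.001, -3.105]
force: [0.7, 5.9, -3.5]
grip_width: 0.0152
[0.6438297  0.17280158 0.20878661] [ 0.72001987  5.93931923 -3.47863407] [ 1.54879382 -0.00912115  0.13342555]
```

```bash
python3 -m crank '{"travel":[[0,0.1,0],[0,0.1,-0.6],[0,0.1,-1.2],[0,0.1,-1.8],[0,0.1,-2.4],[0,0.1,-2.4]],"rot":[[0,0,0],[0,0,0],[0,0,0],[0,0,0],[0,0,0],[0,0,0]]}';python3 -c "
from h import *;o=bot.observe();print(o['position'],o['force'],o['moment'])"
```

```text
clock: 17.0
position: [0.6438, 0.1733, 0.1848]
tool_rot: [-3.141, -0.001, -3.106]
force: [-0.6, 1.8, -2.8]
grip_width: 0.0154
[0.64377491 0.17325062 0.1847613 ] [-0.62147782  1.83195976 -2.8480977 ] [0.29469704 0.07207246 0.01961378]
```

Near home; go until contact.

```bash
python3 -m crank '{"travel":[[0,0,-0.2],[0,0,-0.4],[0,0,-0.6],[0,0,-0.6]],"rot":[[0,0,0],[0,0,0],[0,0,0],[0,0,0]]}';python3 -c "
from h import *;o=bot.observe();print(o['position'],o['force'],o['moment'])"
```

```text
clock: 17.4
position: [0.6442, 0.1733, 0.1802]
tool_rot: [-3.141, 0.0, -3.106]
force: [-2.2, -0.4, 4.5]
grip_width: 0.0152
[0.6441744  0.17330452 0.18018137] [-2.20519737 -0.36663016  4.52305109] [0.01161767 0.28054106 0.02565395]
```

```bash
python3 -m crank '{"travel":[[0,0,-0.1],[0,0,-0.1],[0,0,-0.1],[0,0,-0.1]],"rot":[[0,0,0],[0,0,0],[0,0,0],[0,0,0]]}' -0.25; python3 -m crank '{"travel":[[0,0,3],[0,0,7],[0,0,11],[0,0,13],[0,0,13]],"rot":[[0,0,0],[0,0,0],[0,0,0],[0,0,0],[0,0,0]]}';  python3 -m crank '{"travel":[[-13.8,-54.4,0],[-13.8,-54.4,0],[-13.8,-54.4,0],[-13.8,-54.4,0],[-13.8,-54.4,0],[-13.8,-54.4,0],[-13.8,-54.4,0],[-13.8,-54.4,0]],"rot":[[0,0,-82.3],[0,0,-82.3],[0,0,-82.3],[0,0,-82.3],[0,0,-82.3],[0,0,-82.3],[0,0,-82.3],[0,0,-82.3]]}';python3 - <<'E'
from h import *
o=bot.observe();print(o['position'],o['tool_rot'])
a=grab("scene","7");b=grab("top","7")
crop(a,290,140,410,260,5,"s7")
E
```

```text
clock: 17.8
position: [0.6441, 0.1733, 0.1789]
tool_rot: [-3.141, -0.0, -3.106]
force: [-0.9, -0.4, 0.6]
grip_width: 0.032
clock: 18.3
position: [0.6449, 0.1738, 0.3123]
tool_rot: [3.14, 0.005, -3.106]
force: [0.0, 0.7, 0.2]
grip_width: 0.032
clock: 19.1
position: [0.5447, -0.2162, 0.3085]
tool_rot: [-3.141, -0.0, 1.971]
force: [1.1, 0.1, 0.3]
grip_width: 0.0319
[ 0.54465976 -0.21622711  0.30846394] [-3.14110152e+00 -2.26511654e-04  1.97103211e+00]
```

View pics/s7.png

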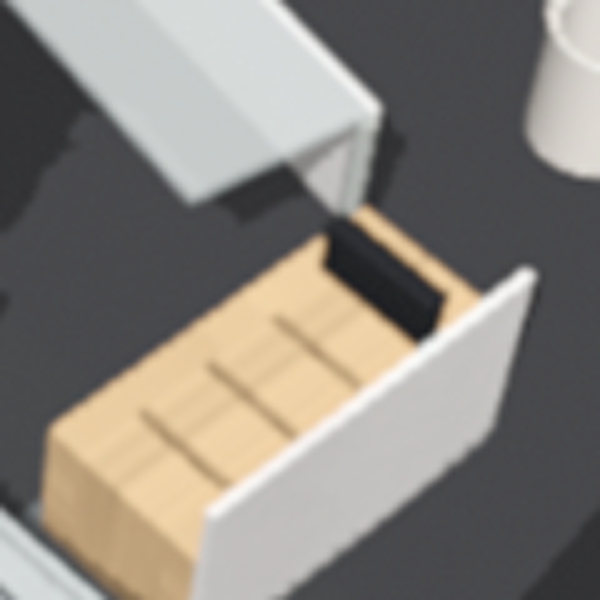

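```bash
python3 -m crank '{"travel":[[-3.8,-15.2,0],[-3.8,-15.2,0],[-3.8,-15.2,0],[-3.8,-15.2,0],[-3.8,-15.2,0],[-3.8,-15.2,0],[-3.8,-15.2,0]],"rot":[[0,0,-13],[0,0,-13],[0,0,-13],[0,0,-13],[0,0,-13],[0,0,-13],[0,0,-13]]}'
```

```text
clock: 19.9
position: [0.5084, -0.3648, 0.3088]
tool_rot: [3.141, -0.001, 1.752]
force: [-0.3, -0.5, 0.4]
grip_width: 0.0316
```

```bash
python3 -m crank '{"travel":[[-0.2,-0.6,-4],[-0.2,-0.6,-8],[-0.2,-0.6,-11],[-0.2,-0.6,-13],[-0.2,-0.6,-14.5],[-0.2,-0.6,-14.5],[-0.2,-0.6,-14.5]],"rot":[[0,0,-0.6],[0,0,-0.6],[0,0,-0.6],[0,0,-0.6],[0,0,-0.6],[0,0,-0.6],[0,0,-0.6]]}'; python3 -m crank '{"travel":[[0,0,0],[0,0,0],[0,0,0],[0,0,0],[0,0,0]],"rot":[[0,0,0],[0,0,0],[0,0,0],[0,0,0],[0,0,0]]}' -1 40
```

```text
clock: 20.6
position: [0.5063, -0.3721, 0.1646]
tool_rot: [3.141, 0.0, 1.741]
force: [0.0, 0.1, -0.2]
grip_width: 0.0322
clock: 21.1
position: [0.5063, -0.3725, 0.1653]
tool_rot: [3.14, 0.001, 1.74]
force: [0.5, 0.9, 7.8]
grip_width: 0.0153
```

```bash
python3 -m crank '{"travel":[[0,0,4],[0,0,8],[0,0,12],[0,0,14.5],[0,0,14.5]],"rot":[[0,0,0],[0,0,0],[0,0,0],[0,0,0],[0,0,0]]}'; python3 -m crank '{"travel":[[14.6,49.6,0],[14.6,49.6,0],[14.6,49.6,0],[14.6,49.6,0],[14.6,49.6,0],[14.6,49.6,0],[14.6,49.6,0],[14.6,49.6,0]],"rot":[[0,0,82.3],[0,0,82.3],[0,0,82.3],[0,0,82.3],[0,0,82.3],[0,0,82.3],[0,0,82.3],[0,0,82.3]]}'
```

```text
clock: 21.6
position: [0.5066, -0.373, 0.3134]
tool_rot: [3.137, 0.004, 1.74]
force: [-0.6, -0.1, -1.5]
grip_width: 0.0154
clock: 22.4
position: [0.6187, 0.0133, 0.3087]
tool_rot: [-3.141, -0.0, 2.946]
force: [0.9, -1.1, -0.8]
grip_width: 0.0154
```

```bash
python3 -m crank '{"travel":[[3.2,10.5,0],[3.2,10.5,0],[3.2,10.5,0],[3.2,10.5,0],[3.2,10.5,0],[3.2,10.5,0],[3.2,10.5,0]],"rot":[[0,0,12.5],[0,0,12.5],[0,0,12.5],[0,0,12.5],[0,0,12.5],[0,0,12.5],[0,0,12.5]]}'; python3 -m crank '{"travel":[[0,0,-2],[0,0,-4.5],[0,0,-5.2],[0,0,-5.2],[0,0,-5.2]],"rot":[[0,0,0],[0,0,0],[0,0,0],[0,0,0],[0,0,0]]}'; python3 - <<'E'
from h import *
o=bot.observe();print(o['position'],o['tool_rot'])
im=grab("scene","8")
uv=proj("scene",[.653,.123,.11])[0].astype(int);print(uv)
x,y=uv[0]-20,uv[1]-25
crop(im,x,y,x+40,y+40,15,"s8");print(x,y)
E
```

```text
clock: 23.1
position: [0.6507, 0.115, 0.309]
tool_rot: [-3.141, 0.0, -3.127]
force: [-0.0, -0.7, -0.9]
grip_width: 0.0152
clock: 23.6
position: [0.651, 0.1163, 0.258]
tool_rot: [3.141, 0.001, -3.126]
force: [-0.6, 0.2, -0.7]
grip_width: 0.0153
[0.65102711 0.11625956 0.25795171] [ 3.14138416e+00  8.77373709e-04 -3.12562231e+00]
[352 206]
332 181
```

View pics/s8.png

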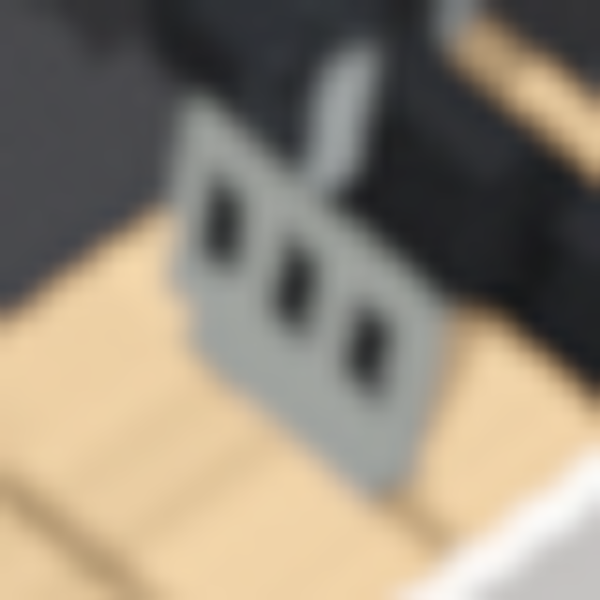

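```bash
python3 - <<'E'
from h import *
f=lambda u,v:np.array([332+(u+.5)/15-.5,181+(v+.5)/15-.5])
print(onz("scene",[f(192,352),f(375,500)],.1027).mean(0),onz("scene",[f(170,285),f(415,470)],.1147).mean(0))
E
python3 -m crank '{"travel":[[0.1,0.75,0],[0.1,0.75,0],[0.1,0.75,0],[0.1,0.75,0]],"rot":[[0,0,1.1],[0,0,1.1],[0,0,1.1],[0,0,1.1]]}';
```

```text
[0.65178015 0.11642316 0.1027    ] [0.65077901 0.11748662 0.1147    ]
clock: 24.05
position: [0.6517, 0.1239, 0.257]
tool_rot: [-3.141, 0.0, -3.106]
force: [0.2, -0.9, -1.1]
grip_width: 0.0154
```

```bash
python3 -m crank '{"travel":[[0.05,0,-0.6],[0.05,0,-1.2],[0.05,0,-1.8],[0.05,0,-2.2],[0.05,0,-2.2]],"rot":[[0,0,0],[0,0,0],[0,0,0],[0,0,0],[0,0,0]]}'; python3 -m crank '{"travel":[[0,0,-0.6],[0,0,-1.2],[0,0,-1.8],[0,0,-2.4],[0,0,-3.0],[0,0,-3.0]],"rot":[[0,0,0],[0,0,0],[0,0,0],[0,0,0],[0,0,0],[0,0,0]]}';python3 -c "
from h import *;o=bot.observe();print(o['position'],o['force'],o['moment'])"
```

```text
clock: 24.55
position: [0.652, 0.1238, 0.2341]
tool_rot: [-3.141, -0.001, -3.106]
force: [0.6, 0.3, -2.0]
grip_width: 0.0154
clock: 25.15
position: [0.652, 0.1238, 0.2039]
tool_rot: [-3.141, -0.001, -3.106]
force: [-0.3, -0.8, -1.1]
grip_width: 0.0154
[0.65200386 0.12382737 0.20393561] [-0.2618843  -0.79849976 -1.09183151] [ 0.02667001 -0.11622701 -0.01045407]
```

```bash
python3 -m crank '{"travel":[[0,0,-0.6],[0,0,-1.2],[0,0,-1.8],[0,0,-2.2],[0,0,-2.5],[0,0,-2.5]],"rot":[[0,0,0],[0,0,0],[0,0,0],[0,0,0],[0,0,0],[0,0,0]]}';python3 -c "
from h import *;o=bot.observe();print(o['position'],o['force'],o['moment'])"
```

```text
clock: 25.75
position: [0.6522, 0.1239, 0.1803]
tool_rot: [-3.141, 0.0, -3.106]
force: [-3.9, -1.9, 9.3]
grip_width: 0.0156
[0.65215934 0.12394116 0.18032731] [-3.88261393 -1.85120046  9.32150563] [-0.28585382  0.85490145  0.01115731]
```

```bash
python3 -m crank '{"travel":[[0,0,0],[0,0,0],[0,0,0],[0,0,0]],"rot":[[0,0,0],[0,0,0],[0,0,0],[0,0,0]]}' -0.25; python3 -m crank '{"travel":[[0,0,3],[0,0,7],[0,0,11],[0,0,13],[0,0,13]],"rot":[[0,0,0],[0,0,0],[0,0,0],[0,0,0],[0,0,0]]}';  python3 -m crank '{"travel":[[-19.5,-50.4,0],[-19.5,-50.4,0],[-19.5,-50.4,0],[-19.5,-50.4,0],[-19.5,-50.4,0],[-19.5,-50.4,0],[-19.5,-50.4,0],[-19.5,-50.4,0]],"rot":[[0,0,-82.3],[0,0,-82.3],[0,0,-82.3],[0,0,-82.3],[0,0,-82.3],[0,0,-82.3],[0,0,-82.3],[0,0,-82.3]]}'
```

```text
clock: 26.15
position: [0.6522, 0.1239, 0.1798]
tool_rot: [3.142, -0.0, -3.106]
force: [-0.1, -0.1, 0.2]
grip_width: 0.032
clock: 26.65
position: [0.653, 0.1243, 0.3133]
tool_rot: [3.141, 0.005, -3.106]
force: [-0.2, -0.0, 0.3]
grip_width: 0.0322
clock: 27.45
position: [0.5066, -0.2509, 0.3094]
tool_rot: [-3.141, -0.0, 1.971]
force: [1.1, 0.0, -0.7]
grip_width: 0.0322
```

```bash
python3 -m crank '{"travel":[[-4.7,-12.3,0],[-4.7,-12.3,0],[-4.7,-12.3,0],[-4.7,-12.3,0],[-4.7,-12.3,0],[-4.7,-12.3,0],[-4.7,-12.3,0]],"rot":[[0,0,-12.9],[0,0,-12.9],[0,0,-12.9],[0,0,-12.9],[0,0,-12.9],[0,0,-12.9],[0,0,-12.9]]}'; python3 - <<'E'
from h import *
print(bot.observe()['position'])
a=grab("scene","9");crop(a,270,140,420,290,4,"s9")
E
```

```text
clock: 28.15
position: [0.4615, -0.371, 0.3098]
tool_rot: [3.142, -0.0, 1.754]
force: [0.5, 0.3, 0.1]
grip_width: 0.0322
[ 0.46146551 -0.3710064   0.30977427]
```

View pics/scene_9.png

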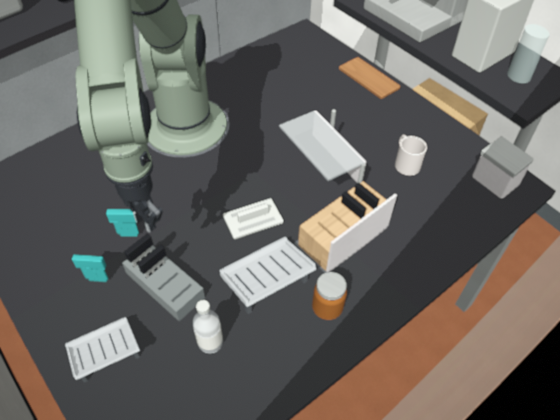

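```bash
python3 -m crank '{"travel":[[-0.4,-0.9,-4],[-0.4,-0.9,-8],[-0.4,-0.9,-11],[-0.4,-0.9,-13],[-0.4,-0.9,-14.6],[-0.4,-0.9,-14.6],[-0.4,-0.9,-14.6]],"rot":[[0,0,-0.7],[0,0,-0.7],[0,0,-0.7],[0,0,-0.7],[0,0,-0.7],[0,0,-0.7],[0,0,-0.7]]}'; python3 -m crank '{"travel":[[0,0,0],[0,0,0],[0,0,0],[0,0,0],[0,0,0]],"rot":[[0,0,0],[0,0,0],[0,0,0],[0,0,0],[0,0,0]]}' -1 40
```

```text
clock: 28.9
position: [0.4572, -0.3808, 0.1643]
tool_rot: [3.142, -0.0, 1.741]
force: [0.9, -0.6, 0.3]
grip_width: 0.0321
clock: 29.4
position: [0.4575, -0.3813, 0.1651]
tool_rot: [3.14, 0.001, 1.74]
force: [1.5, 0.9, 6.6]
grip_width: 0.0153
```

```bash
python3 -m crank '{"travel":[[0,0,4],[0,0,8],[0,0,12],[0,0,14.5],[0,0,14.5]],"rot":[[0,0,0],[0,0,0],[0,0,0],[0,0,0],[0,0,0]]}'; python3 -m crank '{"travel":[[19.6,45.5,0],[19.6,45.5,0],[19.6,45.5,0],[19.6,45.5,0],[19.6,45.5,0],[19.6,45.5,0],[19.6,45.5,0],[19.6,45.5,0]],"rot":[[0,0,82.3],[0,0,82.3],[0,0,82.3],[0,0,82.3],[0,0,82.3],[0,0,82.3],[0,0,82.3],[0,0,82.3]]}'
```

```text
clock: 29.9
position: [0.4577, -0.3818, 0.3131]
tool_rot: [3.137, 0.005, 1.74]
force: [0.3, -1.1, -1.2]
grip_width: 0.0157
clock: 30.7
position: [0.6153, -0.012, 0.3086]
tool_rot: [-3.141, -0.0, 2.946]
force: [1.3, -1.6, -0.9]
grip_width: 0.0151
```

```bash
python3 -m crank '{"travel":[[3.6,8.2,0],[3.6,8.2,0],[3.6,8.2,0],[3.6,8.2,0],[3.6,8.2,0],[3.6,8.2,0],[3.6,8.2,0]],"rot":[[0,0,13],[0,0,13],[0,0,13],[0,0,13],[0,0,13],[0,0,13],[0,0,13]]}'; python3 -m crank '{"travel":[[0.2,0.4,-2],[0.2,0.4,-4.5],[0.2,0.4,-5.2],[0.2,0.4,-5.2],[0.2,0.4,-5.2]],"rot":[[0,0,0],[0,0,0],[0,0,0],[0,0,0],[0,0,0]]}'; python3 - <<'E'
from h import *
o=bot.observe();print(o['position'],o['tool_rot'])
im=grab("scene","10")
uv=proj("scene",[.653,.073,.11])[0].astype(int)
x,y=uv[0]-20,uv[1]-25
crop(im,x,y,x+40,y+40,15,"s10");print(x,y)
E
```

```text
clock: 31.4
position: [0.651, 0.0672, 0.309]
tool_rot: [-3.141, 0.0, -3.118]
force: [1.1, 0.5, -1.2]
grip_width: 0.0152
clock: 31.9
position: [0.6535, 0.0721, 0.258]
tool_rot: [3.141, 0.001, -3.117]
force: [-0.2, 0.3, -0.6]
grip_width: 0.0153
[0.6534538  0.07209581 0.25796719] [ 3.14145704e+00  9.78191512e-04 -3.11684448e+00]
319 190
```

View pics/s10.png

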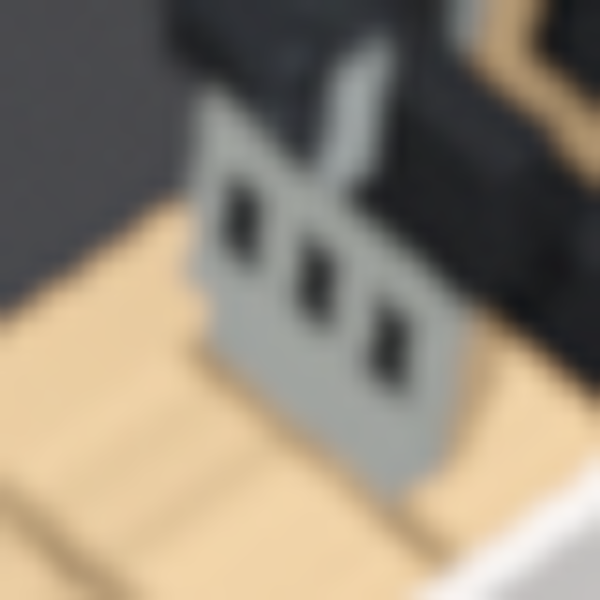

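```bash
python3 - <<'E'
from h import *
f=lambda u,v:np.array([319+(u+.5)/15-.5,190+(v+.5)/15-.5])
print(onz("scene",[f(210,352),f(392,500)],.1027).mean(0),onz("scene",[f(190,285),f(440,475)],.1147).mean(0))
E
python3 -m crank '{"travel":[[0,0.18,0],[0,0.18,0],[0,0.18,-0.6],[0,0.18,-1.2],[0,0.18,-1.8],[0,0.18,-1.8]],"rot":[[0,0,0.6],[0,0,0.6],[0,0,0.6],[0,0,0.6],[0,0,0.6],[0,0,0.6]]}';python3 -c "
from h import *;o=bot.observe();print(o['position'],o['force'],o['moment'])"
```

```text
[0.65437062 0.07083123 0.1027    ] [0.65438664 0.07234711 0.1147    ]
clock: 32.55
position: [0.6529, 0.0739, 0.2379]
tool_rot: [-3.141, -0.001, -3.106]
force: [-0.1, 0.1, -0.7]
grip_width: 0.0154
[0.65289226 0.07392425 0.23791555] [-0.08185049  0.11340833 -0.68251169] [ 0.00705082 -0.03340163  0.0068791 ]
```

```bash
python3 -m crank '{"travel":[[0,0,-0.6],[0,0,-1.2],[0,0,-1.8],[0,0,-2.4],[0,0,-3.0],[0,0,-3.3],[0,0,-3.3]],"rot":[[0,0,0],[0,0,0],[0,0,0],[0,0,0],[0,0,0],[0,0,0],[0,0,0]]}';python3 -c "
from h import *;o=bot.observe();print(o['position'],o['force'],o['moment'])"
```

```text
clock: 33.25
position: [0.6532, 0.074, 0.2052]
tool_rot: [3.141, -0.0, -3.106]
force: [4.2, 1.8, -3.4]
grip_width: 0.0151
[0.65321888 0.074035   0.20523814] [ 4.23659364  1.75301291 -3.42569714] [ 0.16101361 -1.14367001 -0.01835005]
```

```bash
python3 -m crank '{"travel":[[0.1,0,0],[0.1,0,-0.7],[0.1,0,-1.4],[0.1,0,-2.0],[0.1,0,-2.4],[0.1,0,-2.65],[0.1,0,-2.65]],"rot":[[0,0,0],[0,0,0],[0,0,0],[0,0,0],[0,0,0],[0,0,0],[0,0,0]]}';python3 -c "
from h import *;o=bot.observe();print(o['position'],o['force'],o['moment'])"
```

```text
clock: 33.95
position: [0.6538, 0.0741, 0.1802]
tool_rot: [-3.141, -0.0, -3.106]
force: [-8.1, -1.7, 15.1]
grip_width: 0.0155
[0.65383732 0.07408374 0.18017264] [-8.1403882  -1.74104293 15.05742165] [-0.44178282  1.7192292  -0.00587192]
```

```bash
python3 -m crank '{"travel":[[0,0,0],[0,0,0],[0,0,0],[0,0,0]],"rot":[[0,0,0],[0,0,0],[0,0,0],[0,0,0]]}' -0.25; python3 -m crank '{"travel":[[0,0,3],[0,0,7],[0,0,11],[0,0,13],[0,0,13]],"rot":[[0,0,0],[0,0,0],[0,0,0],[0,0,0],[0,0,0]]}';  python3 -m crank '{"travel":[[-24.6,-46.1,0],[-24.6,-46.1,0],[-24.6,-46.1,0],[-24.6,-46.1,0],[-24.6,-46.1,0],[-24.6,-46.1,0],[-24.6,-46.1,0],[-24.6,-46.1,0]],"rot":[[0,0,-82.3],[0,0,-82.3],[0,0,-82.3],[0,0,-82.3],[0,0,-82.3],[0,0,-82.3],[0,0,-82.3],[0,0,-82.3]]}'
```

```text
clock: 34.35
position: [0.6541, 0.074, 0.1793]
tool_rot: [-3.142, -0.0, -3.106]
force: [0.5, 0.2, 0.8]
grip_width: 0.0319
clock: 34.85
position: [0.655, 0.0744, 0.3127]
tool_rot: [3.141, 0.005, -3.106]
force: [-0.1, 0.3, -0.5]
grip_width: 0.032
clock: 35.65
position: [0.4643, -0.2805, 0.309]
tool_rot: [-3.141, -0.0, 1.971]
force: [1.9, -0.2, 1.2]
grip_width: 0.032
```

```bash
python3 -m crank '{"travel":[[-5.6,-10.4,0],[-5.6,-10.4,0],[-5.6,-10.4,0],[-5.6,-10.4,0],[-5.6,-10.4,0],[-5.6,-10.4,0],[-5.6,-10.4,0]],"rot":[[0,0,-13],[0,0,-13],[0,0,-13],[0,0,-13],[0,0,-13],[0,0,-13],[0,0,-13]]}'
```

```text
clock: 36.35
position: [0.4104, -0.3819, 0.3093]
tool_rot: [3.142, -0.0, 1.752]
force: [-0.2, -0.5, -0.2]
grip_width: 0.0319
```

```bash
python3 -m crank '{"travel":[[-0.3,-0.6,-4],[-0.3,-0.6,-8],[-0.3,-0.6,-11],[-0.3,-0.6,-13],[-0.3,-0.6,-14.5],[-0.3,-0.6,-14.5],[-0.3,-0.6,-14.5]],"rot":[[0,0,-0.6],[0,0,-0.6],[0,0,-0.6],[0,0,-0.6],[0,0,-0.6],[0,0,-0.6],[0,0,-0.6]]}'; python3 -m crank '{"travel":[[0,0,0],[0,0,0],[0,0,0],[0,0,0],[0,0,0]],"rot":[[0,0,0],[0,0,0],[0,0,0],[0,0,0],[0,0,0]]}' -1 40
```

```text
clock: 37.05
position: [0.4072, -0.3885, 0.1648]
tool_rot: [3.142, -0.0, 1.741]
force: [0.9, -0.9, 0.3]
grip_width: 0.032
clock: 37.55
position: [0.4074, -0.3891, 0.1655]
tool_rot: [3.14, 0.001, 1.74]
force: [0.7, 1.2, 7.3]
grip_width: 0.0155
```

```bash
python3 -m crank '{"travel":[[0,0,4],[0,0,8],[0,0,12],[0,0,14.5],[0,0,14.5]],"rot":[[0,0,0],[0,0,0],[0,0,0],[0,0,0],[0,0,0]]}'; python3 -m crank '{"travel":[[24.8,41,0],[24.8,41,0],[24.8,41,0],[24.8,41,0],[24.8,41,0],[24.8,41,0],[24.8,41,0],[24.8,41,0]],"rot":[[0,0,82.3],[0,0,82.3],[0,0,82.3],[0,0,82.3],[0,0,82.3],[0,0,82.3],[0,0,82.3],[0,0,82.3]]}'
```

```text
clock: 38.05
position: [0.4075, -0.3896, 0.3134]
tool_rot: [3.138, 0.005, 1.74]
force: [1.1, -0.6, -1.3]
grip_width: 0.0152
clock: 38.85
position: [0.6143, -0.0449, 0.3091]
tool_rot: [-3.141, -0.0, 2.946]
force: [-0.1, -0.2, -0.7]
grip_width: 0.0155
```

```bash
python3 -m crank '{"travel":[[4.0,6.7,0],[4.0,6.7,0],[4.0,6.7,0],[4.0,6.7,0],[4.0,6.7,0],[4.0,6.7,0],[4.0,6.7,0]],"rot":[[0,0,13.3],[0,0,13.3],[0,0,13.3],[0,0,13.3],[0,0,13.3],[0,0,13.3],[0,0,13.3]]}'; python3 -m crank '{"travel":[[0,0.2,-2],[0,0.2,-4.5],[0,0.2,-5.2],[0,0.2,-5.2],[0,0.2,-5.2]],"rot":[[0,0,0],[0,0,0],[0,0,0],[0,0,0],[0,0,0]]}'; python3 - <<'E'
from h import *
o=bot.observe();print(o['position'],o['tool_rot'])
im=grab("scene","11")
uv=proj("scene",[.655,.023,.11])[0].astype(int)
x,y=uv[0]-20,uv[1]-25
crop(im,x,y,x+40,y+40,15,"s11");print(x,y)
E
```

```text
clock: 39.55
position: [0.6537, 0.0195, 0.3096]
tool_rot: [-3.141, 0.0, -3.113]
force: [0.7, -1.0, -1.1]
grip_width: 0.0152
clock: 40.05
position: [0.6542, 0.0223, 0.2585]
tool_rot: [3.142, 0.001, -3.111]
force: [0.5, -0.2, -0.4]
grip_width: 0.0154
[0.65416804 0.02233374 0.25847652] [ 3.14150782e+00  1.01721823e-03 -3.11148438e+00]
305 200
```

View pics/s11.png

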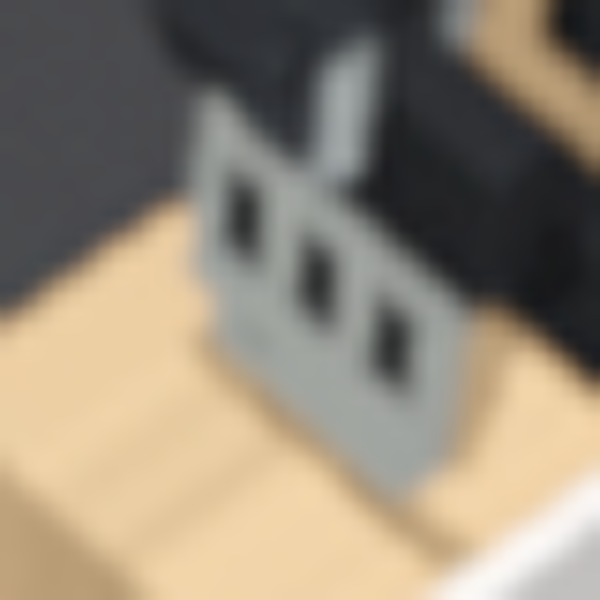

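```bash
python3 -m crank '{"travel":[[0.1,0.17,0],[0.1,0.17,0],[0.1,0.17,-0.6],[0.1,0.17,-1.2],[0.1,0.17,-1.8],[0.1,0.17,-1.8]],"rot":[[0,0,0.3],[0,0,0.3],[0,0,0.3],[0,0,0.3],[0,0,0.3],[0,0,0.3]]}';python3 -m crank '{"travel":[[0,0,-0.6],[0,0,-1.2],[0,0,-1.8],[0,0,-2.4],[0,0,-3.0],[0,0,-3.3],[0,0,-3.3]],"rot":[[0,0,0],[0,0,0],[0,0,0],[0,0,0],[0,0,0],[0,0,0],[0,0,0]]}';python3 -c "
from h import *;o=bot.observe();print(o['position'],o['force'],o['moment'])"
```

```text
clock: 40.7
position: [0.6546, 0.024, 0.2382]
tool_rot: [-3.142, -0.001, -3.106]
force: [0.4, -0.3, -2.1]
grip_width: 0.0153
clock: 41.4
position: [0.6547, 0.0241, 0.2059]
tool_rot: [3.142, -0.001, -3.106]
force: [0.3, -0.0, -0.1]
grip_width: 0.0154
[0.65470897 0.0241031  0.20590361] [ 0.32767709 -0.03720008 -0.12381844] [ 0.00863963 -0.00514575  0.00944084]
```

```bash
python3 -m crank '{"travel":[[0,0,-0.7],[0,0,-1.4],[0,0,-2.0],[0,0,-2.4],[0,0,-2.65],[0,0,-2.7],[0,0,-2.7]],"rot":[[0,0,0],[0,0,0],[0,0,0],[0,0,0],[0,0,0],[0,0,0],[0,0,0]]}';python3 -c "
from h import *;o=bot.observe();print(o['position'],o['force'],o['moment'])"
python3 -m crank '{"travel":[[0,0,0],[0,0,0],[0,0,0],[0,0,0]],"rot":[[0,0,0],[0,0,0],[0,0,0],[0,0,0]]}' -0.25; python3 -m crank '{"travel":[[0,0,3],[0,0,7],[0,0,11],[0,0,13],[0,0,13]],"rot":[[0,0,0],[0,0,0],[0,0,0],[0,0,0],[0,0,0]]}'
```

```text
clock: 42.1
position: [0.6546, 0.0241, 0.1805]
tool_rot: [-3.141, -0.0, -3.106]
force: [-9.5, -0.7, 18.8]
grip_width: 0.0154
[0.6546416  0.02414337 0.18054432] [-9.53394664 -0.65782394 18.77468706] [-0.35322309  2.00328732  0.00443771]
clock: 42.5
position: [0.6548, 0.0241, 0.1793]
tool_rot: [3.142, -0.0, -3.106]
force: [-0.1, 0.2, 0.2]
grip_width: 0.0317
clock: 43.0
position: [0.6557, 0.0243, 0.3126]
tool_rot: [3.142, 0.004, -3.106]
force: [0.8, -0.8, 0.6]
grip_width: 0.032
```

```bash
python3 -m crank '{"travel":[[-27.7,27.2,0],[-27.7,27.2,0],[-27.7,27.2,0],[-27.7,27.2,0],[-27.7,27.2,0],[-27.7,27.2,0],[-27.7,27.2,0],[-27.7,27.2,0]],"rot":[[0,0,-107],[0,0,-107],[0,0,-107],[0,0,-107],[0,0,-107],[0,0,-107],[0,0,-107],[0,0,-107]]}';python3 - <<'E'
from h import *
print(bot.observe()['position'])
a=grab("scene","12");crop(a,270,100,420,280,3.3,"s12")
E
```

```text
clock: 43.8
position: [0.3834, 0.2904, 0.309]
tool_rot: [-3.141, 0.0, 2.037]
force: [-0.3, 1.0, -0.2]
grip_width: 0.0319
[0.38337951 0.29042783 0.30895521]
```

View pics/s12.png

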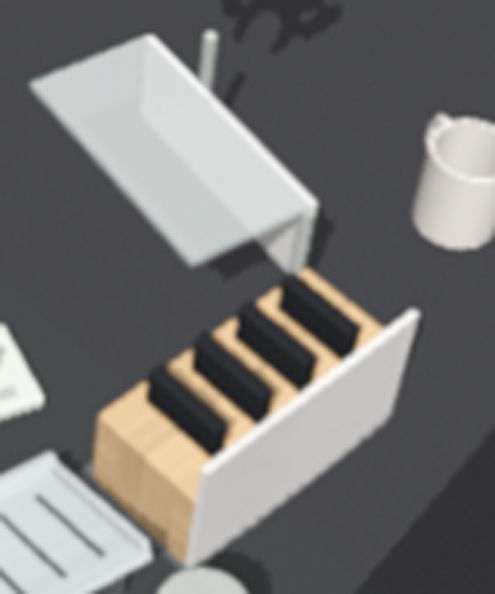

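```bash
python3 -c "
from h import *;print(onz('scene',[[333.3,111.2]],.168))"
python3 -m crank '{"travel":[[-0.4,0.5,0],[-0.4,0.5,0],[-0.4,0.5,0],[-0.4,0.5,0],[-0.4,0.5,0],[-0.4,0.5,0]],"rot":[[0,0,-40],[0,0,-40],[0,0,-40],[0,0,-40],[0,0,-40],[0,0,-40]]}'
```

```text
[[0.38684117 0.29061935 0.168     ]]
clock: 44.45
position: [0.381, 0.2944, 0.3089]
tool_rot: [-3.141, 0.001, 1.344]
force: [1.0, 0.7, 1.0]
grip_width: 0.0322
```

```bash
python3 -m crank '{"travel":[[0,0.1,-4],[0,0.1,-8],[0,0.1,-10.8],[0,0.1,-10.8],[0,0.1,-10.8]],"rot":[[0,0,0],[0,0,0],[0,0,0],[0,0,0],[0,0,0]]}' 0.2; python3 -m crank '{"travel":[[0,0,0],[0,0,0],[0,0,0],[0,0,0],[0,0,0],[0,0,0],[0,0,0]],"rot":[[0,0,0],[0,0,0],[0,0,0],[0,0,0],[0,0,0],[0,0,0],[0,0,0]]}' -1 60
```

```text
clock: 44.95
position: [0.381, 0.2957, 0.2018]
tool_rot: [-3.141, 0.0, 1.347]
force: [-0.6, -0.0, 0.7]
grip_width: 0.0513
clock: 45.65
position: [0.3807, 0.2964, 0.2026]
tool_rot: [3.141, -0.002, 1.346]
force: [-6.8, 2.3, 13.6]
grip_width: 0.0103
```

```bash
python3 - <<'E'
import numpy as np
h=np.array([-.2112,.0695])*100
for k,d in enumerate(np.arange(3,102,3)):
    p=np.radians(d);q=np.array([h[0]*np.cos(p)-h[1]*np.sin(p),h[0]*np.sin(p)+h[1]*np.cos(p)])-h
    print(d,*q.round(2),end=" | ")
E
```

```text
3 -0.33 -1.11 | 6 -0.61 -2.25 | 9 -0.83 -3.39 | 12 -0.98 -4.54 | 15 -1.08 -5.7 | 18 -1.11 -6.87 | 21 -1.09 -8.03 | 24 -1.0 -9.19 | 27 -0.85 -10.35 | 30 -0.65 -11.49 | 33 -0.38 -12.62 | 36 -0.05 -13.74 | 39 0.33 -14.84 | 42 0.77 -15.92 | 45 1.27 -16.97 | 48 1.82 -17.99 | 51 2.43 -18.99 | 54 3.08 -19.95 | 57 3.79 -20.88 | 60 4.54 -21.77 | 63 5.34 -22.61 | 66 6.18 -23.42 | 69 7.06 -24.18 | 72 7.98 -24.89 | 75 8.94 -25.55 | 78 9.93 -26.16 | 81 10.95 -26.72 | 84 12.0 -27.23 | 87 13.07 -27.68 | 90 14.17 -28.07 | 93 15.28 -28.4 | 96 16.42 -28.68 | 99 17.56 -28.9 |
```

```bash
python3 -m crank '{"travel":[[-0.3,-1.1,0],[-0.6,-2.25,0],[-0.8,-3.4,0],[-1.0,-4.55,0],[-1.1,-5.7,0],[-1.1,-6.85,0],[-1.1,-8.05,0],[-1.0,-9.2,0]],"rot":[[0,0,0.5],[0,0,1],[0,0,1.5],[0,0,2],[0,0,3],[0,0,3],[0,0,3.5],[0,0,4]]}';python3 -m crank '{"travel":[[0.15,-1.15,0],[0.35,-2.3,0],[0.6,-3.45,0],[0.95,-4.55,0],[1.35,-5.65,0],[1.8,-6.75,0],[2.3,-7.8,0],[2.8,-8.8,0]],"rot":[[0,0,0.5],[0,0,1],[0,0,1.5],[0,0,2],[0,0,3],[0,0,3],[0,0,3.5],[0,0,4]]}';python3 -c "
from h import *;o=bot.observe();print(o['qpos'],o['force'],o['moment'])"
```

```text
clock: 46.45
position: [0.369, 0.2035, 0.2024]
tool_rot: [-3.14, 0.001, 1.417]
force: [-29.2, -0.2, 34.9]
grip_width: 0.0109
clock: 47.25
position: [0.3967, 0.1137, 0.2016]
tool_rot: [-3.137, 0.004, 1.485]
force: [-18.5, -8.2, 17.2]
grip_width: 0.0105
[-0.15627597  0.37742646 -0.32709528  2.21124816  0.2170863   0.58810728
 -0.72979618] [-18.51924835  -8.19829981  17.19061103] [-1.69988943  3.71035736  0.40786325]
```

```bash
python3 -m crank '{"travel":[[0.4,-1.1,0.1],[1.05,-2.1,0.1],[1.75,-3.0,0.1],[2.5,-3.9,0.1],[3.3,-4.7,0.1],[4.15,-5.5,0.1],[5.05,-6.3,0.1],[5.95,-7.0,0.1]],"rot":[[0,0,0.5],[0,0,1],[0,0,1.5],[0,0,2],[0,0,2.5],[0,0,3],[0,0,3.5],[0,0,4]]}';python3 -c "
from h import *;o=bot.observe();print(o['qpos'],o['force'],o['moment'])"
```

```text
clock: 48.05
position: [0.4572, 0.0439, 0.2022]
tool_rot: [-3.138, 0.002, 1.554]
force: [-5.7, -7.0, -1.7]
grip_width: 0.01
[ 0.03081407  0.43549957 -0.32455901  2.10118554  0.22878268  0.6420081
 -0.46670401] [-5.72019156 -7.0045987  -1.71769173] [-1.43940866  0.9600789  -0.0652168 ]
```

```bash
python3 -m crank '{"travel":[[0.95,-0.65,0],[1.95,-1.3,0],[2.95,-1.85,0],[4.0,-2.35,0],[5.1,-2.8,0],[6.2,-3.2,0],[6.2,-3.2,0]],"rot":[[0,0,0.5],[0,0,1],[0,0,1],[0,0,1],[0,0,1],[0,0,1],[0,0,1]]}';python3 -c "
from h import *;o=bot.observe();print(o['qpos'],o['force'],o['moment'])"
```

```text
clock: 48.75
position: [0.5205, 0.0113, 0.2023]
tool_rot: [-3.14, 0.002, 1.57]
force: [-4.6, -11.4, -1.7]
grip_width: 0.0102
[ 0.09920942  0.51323997 -0.31415881  1.95133623  0.23680867  0.71438709
 -0.35814517] [ -4.55762388 -11.44744363  -1.67802332] [-2.3495456   0.91134118  0.29079703]
```

```bash
python3 -m crank '{"travel":[[0.5,-0.25,0],[1.1,-0.4,0],[1.6,-0.5,0],[2.0,-0.55,0],[2.0,-0.55,0]],"rot":[[0,0,0],[0,0,0],[0,0,0],[0,0,0],[0,0,0]]}';python3 -c "
from h import *;o=bot.observe();print(o['force'],o['moment'])"
```

```text
clock: 49.25
position: [0.5404, 0.0066, 0.2024]
tool_rot: [-3.141, 0.002, 1.57]
force: [-1.7, -8.3, -6.5]
grip_width: 0.01
[-1.66844546 -8.32953954 -6.50948307] [-1.79556289  0.28286784  0.01892946]
```

```bash
python3 -m crank '{"travel":[[0.3,-0.1,0],[0.6,-0.15,0],[0.8,-0.2,0],[0.8,-0.2,0]],"rot":[[0,0,0],[0,0,0],[0,0,0],[0,0,0]]}';python3 -c "
from h import *;o=bot.observe();print(o['position'],o['force'],o['moment'])"
```

```text
clock: 49.65
position: [0.5482, 0.0049, 0.2024]
tool_rot: [-3.14, 0.001, 1.571]
force: [-1.9, -7.1, -6.9]
grip_width: 0.0104
[0.5482046  0.00493589 0.20236279] [-1.90533939 -7.0969755  -6.8763986 ] [-1.3921787   0.43221878  0.15761644]
```

```bash
python3 -m crank '{"travel":[[0.2,-0.05,0],[0.3,-0.05,0],[0.4,-0.05,0],[0.4,-0.05,0]],"rot":[[0,0,0],[0,0,0],[0,0,0],[0,0,0]]}';python3 - <<'E'
from h import *
o=bot.observe();print(o['position'],o['force'],o['moment'])
a=grab("scene","13");crop(a,270,100,420,280,3.3,"s13")
a=grab("top","13");crop(a,170,130,330,250,4.5,"t13")
E
```

```text
clock: 50.05
position: [0.5508, 0.0045, 0.2023]
tool_rot: [-3.137, 0.002, 1.571]
force: [-13.7, -6.1, 2.6]
grip_width: 0.0099
[0.55084406 0.00450842 0.20228838] [-13.73883136  -6.07294413   2.60166004] [-1.17093245  2.66504382  0.36960562]
```

View pics/s13.png

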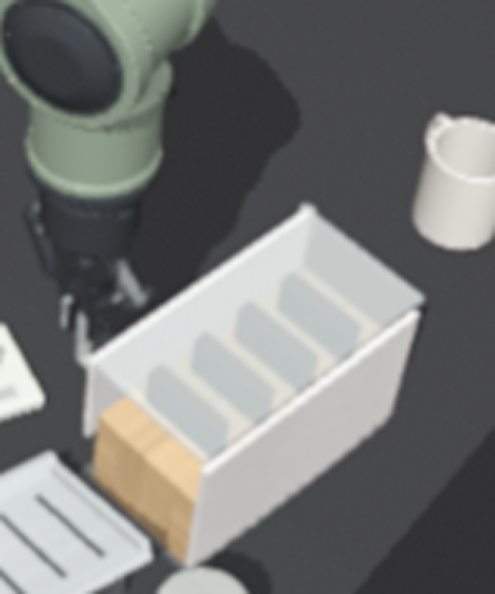

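View pics/t13.png

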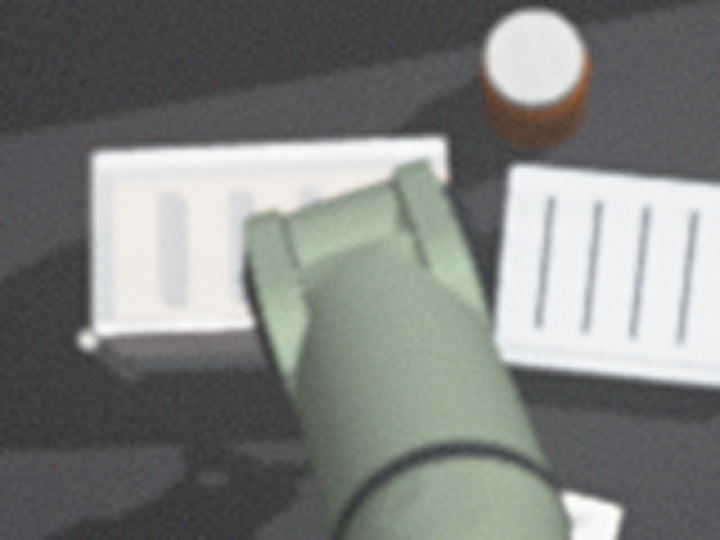

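```bash
python3 -m crank '{"travel":[[0.15,0,0],[0.15,0,0],[0.15,0,0]],"rot":[[0,0,0],[0,0,0],[0,0,0]]}';python3 -m crank '{"travel":[[0,0,0],[0,0,0],[0,0,0]],"rot":[[0,0,0],[0,0,0],[0,0,0]]}' -0.25; python3 -m crank '{"travel":[[0,0,4],[0,0,8],[0,0,12],[0,0,12]],"rot":[[0,0,0],[0,0,0],[0,0,0],[0,0,0]]}'
```

```text
clock: 50.45
position: [0.5511, 0.0045, 0.2022]
tool_rot: [-3.135, 0.002, 1.571]
force: [-24.9, -5.2, 11.6]
grip_width: 0.01
clock: 50.75
position: [0.5544, 0.0058, 0.2029]
tool_rot: [3.14, -0.0, 1.572]
force: [-0.2, 1.0, -0.7]
grip_width: 0.032
clock: 51.15
position: [0.5557, 0.006, 0.3277]
tool_rot: [3.134, -0.0, 1.572]
force: [0.2, -0.3, 0.3]
grip_width: 0.0316
```

```bash
python3 -m crank '{"travel":[[0,25,0],[0,25,0],[0,25,0],[0,25,0],[0,25,0],[0,25,0]],"rot":[[0,0,0],[0,0,0],[0,0,0],[0,0,0],[0,0,0],[0,0,0]]}';python3 - <<'E'
from h import *
np.set_printoptions(precision=4,suppress=True)
I={n:grab(n,"14") for n in("top","scene")}
D=rect(-.045,.045,-.075,.075,.012)
S={"top":D,"scene":D}
p0=[.4507,-.0637,0]
# corners: long side dir
p0[2]=np.arctan2(-( .513-.4762),(-.0021+.1478))*-1
for s in(1,-1):
  for cm in (("top","scene"),("top",),("scene",)):
    print(s,cm,*edgefit(I,S,[p0[0],p0[1],s*-.25],cams=cm,spread=(.01,.01,.05)))
E
```

```text
clock: 51.75
position: [0.5521, 0.2632, 0.3223]
tool_rot: [-3.141, -0.004, 1.58]
force: [-1.8, -1.4, -1.3]
grip_width: 0.0319
1 ('top', 'scene') [ 0.4533 -0.0631 -0.2685] -6.745486661789876
1 ('top',) [ 0.4523 -0.0623 -0.2705] -7.373352755816452
1 ('scene',) [ 0.4556 -0.0643 -0.2685] -6.53080150185217
-1 ('top', 'scene') [ 0.4533 -0.0631 -0.2685] -6.74548661576625
-1 ('top',) [ 0.4523 -0.0623 -0.2705] -7.373352482674019
-1 ('scene',) [ 0.4556 -0.0643 -0.2685] -6.530801546757713
```

View pics/top_14.png

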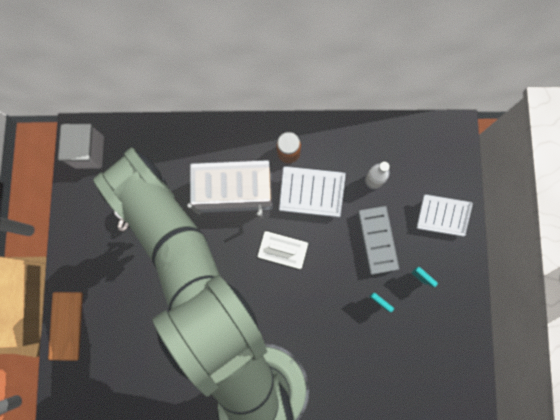

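View pics/scene_14.png

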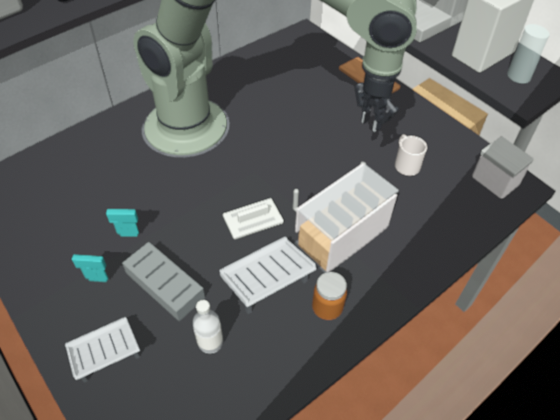

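```bash
cat > fit2.py <<'E'
from h import *
np.set_printoptions(precision=4,suppress=True)
I={n:cv2.imread(f"pics/{n}_14.png")[:,:,::-1] for n in("top","scene")}
Rb=Rn.from_euler("y",-.35).as_matrix()
t=.003
E=[((.08,-.094,0),(.08,.094,0)),((-.052,.094,.01),(.08,.094,.01)),((-.052,-.094,.01),(.08,-.094,.01)),((-.052,-.094,.016),(-.052,.094,.016))]
S={"top":E,"scene":E}
for cm in (("top","scene"),("top",),("scene",)):
    p,f=edgefit(I,S,[.635,-.16,-.1],zoff=.055,Rb=Rb,cams=cm,spread=(.01,.01,.04));print(cm,p,f)
    if len(cm)==2:
        P=p
F=rect(-.052,.08,-.094,.094,0)
draw(I["top"],"top",E+F,P,zoff=.055,Rb=Rb,box=(270,155,355,225),k=9,name="d7")
draw(I["scene"],"scene",E+F,P,zoff=.055,Rb=Rb,box=(210,230,325,315),k=6.8,name="d8")
E
python3 fit2.py
```

```text
('top', 'scene') [ 0.6262 -0.1506 -0.1211] -4.297045500395695
('top',) [ 0.6375 -0.1503 -0.1114] -4.684328365464352
('scene',) [ 0.6431 -0.152  -0.1108] -4.453162745922233
```

View pics/d7.png

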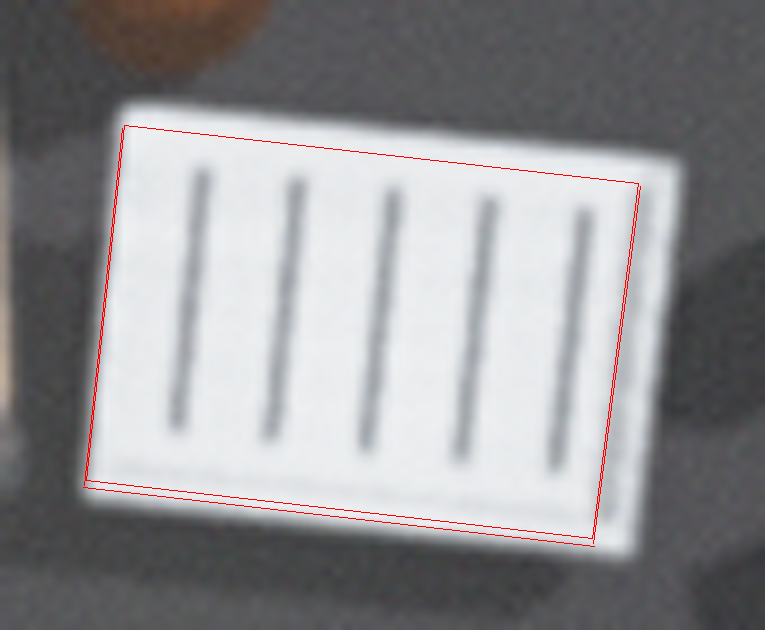

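View pics/d8.png

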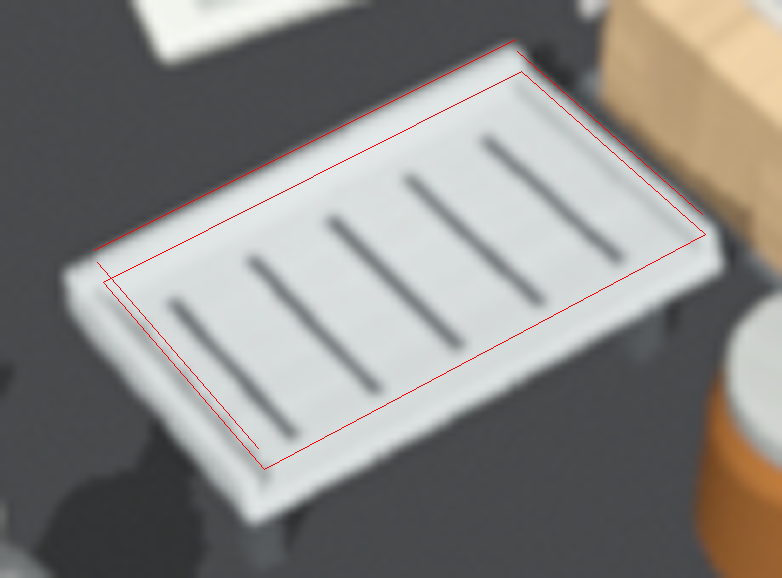

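```bash
python3 - <<'E'
from h import *
np.set_printoptions(precision=4,suppress=True)
T=lambda u,v:("top",np.array([270+(u+.5)/9-.5,155+(v+.5)/9-.5])); S=lambda u,v:("scene",np.array([210+(u+.5)/6.8-.5,230+(v+.5)/6.8-.5]))
P={}
for n,a,b in [("H+",(122,102),(720,245)),("H-",(683,158),(255,500)),("L+",(83,503),(514,40)),("L-",(635,560),(65,272)),
 ("s1h",(203,168),(620,260)),("s1l",(177,432),(487,138)),("s3h",(395,188),(460,347)),("s3l",(367,452),(333,220)),("s5h",(585,208),(293,437)),("s5l",(556,470),(174,302))]:
    P[n],r=tri(T(*a),S(*b));print(n,P[n],*r)
y=(P["s1h"]+P["s1l"]-P["s5h"]-P["s5l"])/2;x=P["s1h"]+P["s3h"]+P["s5h"]-P["s1l"]-P["s3l"]-P["s5l"]
print("yaw from y",np.arctan2(-y[0],y[1]),"from x",np.arctan2(x[1],x[0]),"tilt",np.arctan2(x[2],np.hypot(x[0],x[1])),np.linalg.norm(y),np.linalg.norm(x)/3)
print("slit mid",np.mean([P[k] for k in P if k[0]=="s"],0))
print(np.linalg.norm(P["H+"]-P["H-"]),np.linalg.norm(P["L+"]-P["L-"]),np.linalg.norm(P["H+"]-P["L+"]),np.linalg.norm(P["H-"]-P["L-"]))
E
```

```text
H+ [ 0.7201 -0.0661  0.0847] [0.1 0. ] [ 0.1 -0. ]
H- [ 0.6986 -0.2667  0.0877] [-0.6 -0.4] [-1.   0.1]
L+ [ 0.5797 -0.0495  0.0459] [-0.4 -0.2] [-0.5  0.1]
L- [ 0.5578 -0.2513  0.0459] [-0.5 -0.3] [-0.7  0.1]
s1h [ 0.6978 -0.0952  0.0753] [-0. -0.] [-0.  0.]
s1l [ 0.6068 -0.0846  0.0405] [-0.2 -0.1] [-0.3  0.1]
s3h [ 0.69   -0.165   0.0753] [-0.1 -0. ] [-0.1  0. ]
s3l [ 0.5992 -0.1546  0.0398] [-0.3 -0.2] [-0.4  0.1]
s5h [ 0.6821 -0.2345  0.0747] [0.1 0. ] [ 0.1 -0. ]
s5l [ 0.5918 -0.2243  0.0408] [-0.2 -0.1] [-0.3  0. ]
yaw from y -0.1098564469760119 from x -0.11424580763792216 tilt 0.36320706020887195 0.14038127807793455 0.09768102221232278
slit mid [ 0.6446 -0.1597  0.0577]
0.20183576098852707 0.2030242248188699 0.14666670249786773 0.14776360869012214
```

```bash
python3 -m crank '{"travel":[[-10,-32,-4],[-10,-32,-4],[-10,-32,-4],[-10,-32,-4],[-10,-32,-4],[-10,-32,-4],[-10,-32,-4],[-10,-32,-4]],"rot":[[0,0,-16],[0,0,-16],[0,0,-16],[0,0,-16],[0,0,-16],[0,0,-16],[0,0,-16],[0,0,-16]]}' -0.25; python3 - <<'E'
from h import *
np.set_printoptions(precision=4,suppress=True)
print(bot.observe()['position'],bot.observe()['tool_rot'])
I={n:grab(n,"15") for n in("scene",)}
D=rect(-.045,.045,-.075,.075,.012)
print(edgefit(I,{"scene":D},[.4535,-.063,-.269],cams=("scene",),spread=(.01,.01,.05)))
crop(I["scene"],200,140,330,260,5,"s15")
E
```

```text
clock: 52.65
position: [0.4519, -0.0702, 0.2822]
tool_rot: [-3.141, 0.002, 1.284]
force: [0.0, 0.9, 0.2]
grip_width: 0.032
[ 0.4519 -0.0702  0.2822] [-3.1411  0.0021  1.284 ]
(array([ 0.4556, -0.0643, -0.2676]), np.float64(-6.528670218402698))
```

View pics/s15.png

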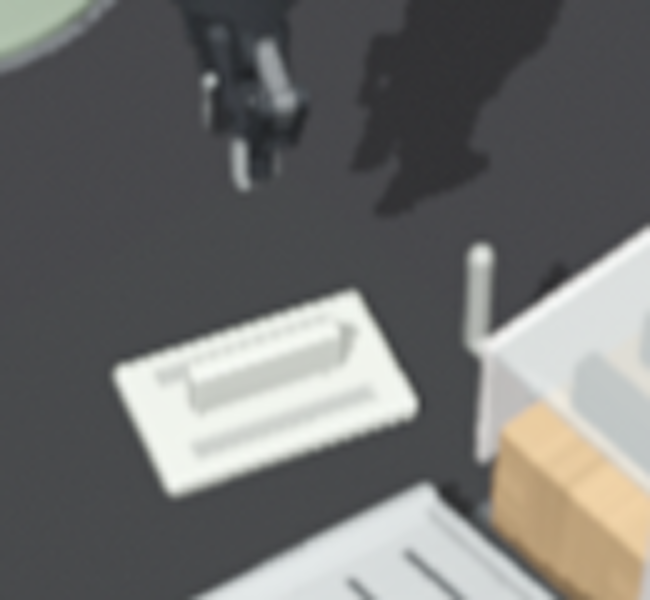

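```bash
python3 -m crank '{"travel":[[0.1,0.7,-4.5],[0.1,0.7,-9],[0.1,0.7,-13],[0.1,0.7,-16],[0.1,0.7,-18],[0.1,0.7,-19],[0.1,0.7,-19],[0.1,0.7,-19]],"rot":[[0,0,1],[0,0,1],[0,0,1],[0,0,1],[0,0,1],[0,0,1],[0,0,1],[0,0,1]]}'; python3 -m crank '{"travel":[[0,0,0],[0,0,0],[0,0,0],[0,0,0],[0,0,0]],"rot":[[0,0,0],[0,0,0],[0,0,0],[0,0,0],[0,0,0]]}' -1 70
```

```text
clock: 53.5
position: [0.4554, -0.0573, 0.0932]
tool_rot: [3.141, -0.0, 1.31]
force: [0.0, 0.2, -0.4]
grip_width: 0.0322
clock: 54.0
position: [0.4555, -0.0575, 0.0936]
tool_rot: [3.14, -0.0, 1.309]
force: [-2.5, 1.0, 13.1]
grip_width: 0.0128
```

```bash
python3 -m crank '{"travel":[[0,0,4],[0,0,8],[0,0,12],[0,0,16],[0,0,19],[0,0,19]],"rot":[[0,0,0],[0,0,0],[0,0,0],[0,0,0],[0,0,0],[0,0,0]]}'; python3 -m crank '{"travel":[[3,-2,0],[7,-5,0],[10,-7,0],[14.5,-9.2,0],[14.5,-9.2,0],[14.5,-9.2,0],[14.5,-9.2,0]],"rot":[[0,0,2],[0,0,5],[0,0,8.6],[0,0,8.6],[0,0,8.6],[0,0,8.6],[0,0,8.6]]}'
```

```text
clock: 54.6
position: [0.4561, -0.0576, 0.2866]
tool_rot: [3.135, -0.001, 1.309]
force: [0.4, 0.5, -3.1]
grip_width: 0.0129
clock: 55.3
position: [0.5992, -0.149, 0.282]
tool_rot: [-3.14, -0.0, 1.46]
force: [0.1, -0.7, -2.1]
grip_width: 0.0127
```

```bash
python3 -m crank '{"travel":[[0,0,-2],[0,0,-4],[0,0,-7],[0,0,-9.5],[0,0,-9.5],[0,0,-9.5]],"rot":[[-0.8,-7,0],[-1.6,-14,0],[-2.2,-19.9,0],[-2.2,-19.9,0],[-2.2,-19.9,0],[-2.2,-19.9,0]]}'; python3 - <<'E'
from h import *
o=bot.observe();print(o['position'],o['tool_rot'],o['force'],o['qpos'])
R=Rn.from_euler("xyz",o['tool_rot']).as_matrix();print(R.round(3))
I=grab("scene","16");crop(I,200,170,340,310,4.2,"s16")
E
```

```text
clock: 55.9
position: [0.6001, -0.1489, 0.1883]
tool_rot: [2.793, -0.0, 1.461]
force: [0.9, -0.1, -1.4]
grip_width: 0.0124
[ 0.60006323 -0.1489362   0.18829856] [ 2.79256379e+00 -2.75782087e-04  1.46055122e+00] [ 0.90340919 -0.06256367 -1.39327484] [ 0.2937544   0.56426772 -0.18930299  1.94643807  0.29594283  0.30106413
 -0.22727942]
[[ 0.11   0.934  0.34 ]
 [ 0.994 -0.103 -0.037]
 [ 0.     0.342 -0.94 ]]
```

View pics/s16.png

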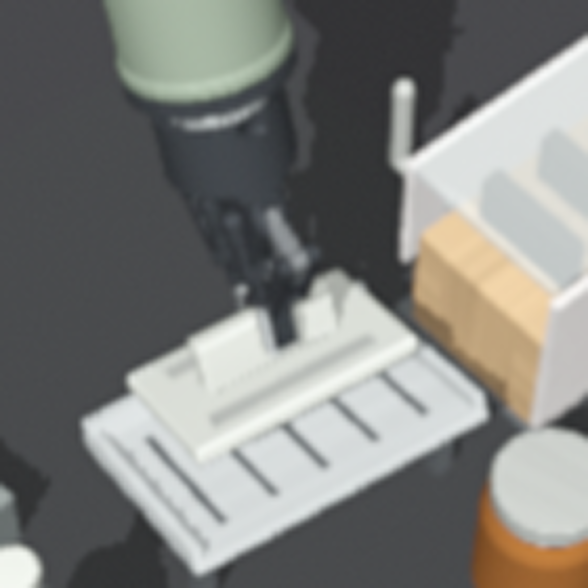

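```bash
python3 -m crank '{"travel":[[0.5,0,0],[1.0,-0.1,-1],[1.0,-0.1,-2],[1.0,-0.1,-3],[1.0,-0.1,-3.2],[1.0,-0.1,-3.2]],"rot":[[0,0,0],[0,0,0],[0,0,0],[0,0,0],[0,0,0],[0,0,0]]}'; python3 -m crank '{"travel":[[0,0,-0.2],[0,0,-0.4],[0,0,-0.6],[0,0,-0.6]],"rot":[[0,0,0],[0,0,0],[0,0,0],[0,0,0]]}';  python3 -c "
from h import *;o=bot.observe();print(o['position'],o['force'],o['moment'])"
```

```text
clock: 56.55
position: [0.6097, -0.1502, 0.1546]
tool_rot: [2.794, -0.0, 1.46]
force: [0.1, -0.2, -2.9]
grip_width: 0.0127
clock: 56.95
position: [0.6099, -0.1504, 0.1493]
tool_rot: [2.792, -0.0, 1.46]
force: [0.2, 0.5, -1.6]
grip_width: 0.0129
[ 0.60991697 -0.15041398  0.14925399] [ 0.19250714  0.45588861 -1.56642623] [0.09297656 0.54499951 0.0422445 ]
```

```bash
python3 -m crank '{"travel":[[0,0,-0.15],[0,0,-0.3],[0,0,-0.3]],"rot":[[0,0,0],[0,0,0],[0,0,0]]}';  python3 -c "
from h import *;o=bot.observe();print(o['position'],o['force'],o['moment'])"
```

```text
clock: 57.25
position: [0.6099, -0.1504, 0.1462]
tool_rot: [2.793, -0.0, 1.46]
force: [-0.9, -0.2, -2.6]
grip_width: 0.013
[ 0.6099136  -0.15036222  0.14619749] [-0.93357989 -0.24218599 -2.56483375] [ 0.05715511  0.54310005 -0.03219313]
```

```bash
python3 -m crank '{"travel":[[0,0,-0.15],[0,0,-0.3],[0,0,-0.3]],"rot":[[0,0,0],[0,0,0],[0,0,0]]}';  python3 - <<'E'
from h import *;o=bot.observe();print(o['position'],o['force'],o['moment'])
I=grab("scene","17");crop(I,215,200,325,310,5.4,"s17")
E
```

```text
clock: 57.55
position: [0.61, -0.1504, 0.1457]
tool_rot: [2.79, 0.0, 1.46]
force: [-27.3, 6.9, 48.0]
grip_width: 0.0131
[ 0.60996902 -0.15041821  0.14570592] [-27.31561917   6.85963465  47.97792205] [0.89292892 2.49517805 0.17742677]
```

View pics/s17.png

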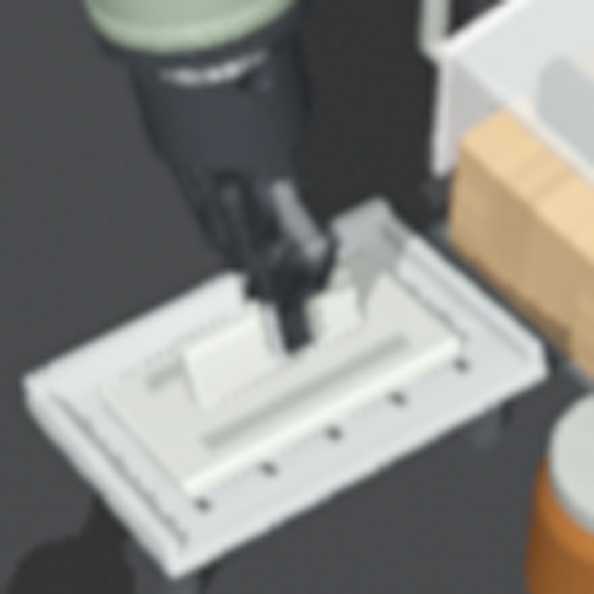

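```bash
python3 -m crank '{"travel":[[-0.1,0,0.25],[-0.5,0.05,0.1],[-1.0,0.1,-0.08],[-1.4,0.15,-0.22],[-1.4,0.15,-0.22]],"rot":[[0,0,0],[0,0,0],[0,0,0],[0,0,0],[0,0,0]]}';  python3 -c "
from h import *;o=bot.observe();print(o['position'],o['force'],o['moment'])"
```

```text
clock: 58.1
position: [0.5958, -0.1489, 0.141]
tool_rot: [2.792, -0.0, 1.46]
force: [0.7, 0.3, -2.6]
grip_width: 0.013
[ 0.59579008 -0.14888213  0.14101323] [ 0.74705506  0.30472567 -2.56659613] [-0.09454258  0.21207226  0.1203142 ]
```

```bash
python3 -m crank '{"travel":[[-0.14,0.02,-0.05],[-0.28,0.03,-0.1],[-0.28,0.03,-0.1]],"rot":[[0,0,0],[0,0,0],[0,0,0]]}';  python3 -c "
from h import *;o=bot.observe();print(o['position'],o['force'],o['moment'])"
```

```text
clock: 58.4
position: [0.5951, -0.1488, 0.1412]
tool_rot: [2.787, -0.001, 1.46]
force: [11.1, -3.5, -1.5]
grip_width: 0.0126
[ 0.59508723 -0.14878682  0.14123964] [11.10282843 -3.50625667 -1.4912663 ] [-0.57109894 -2.15712481  0.02192985]
```

```bash
python3 -m crank '{"travel":[[0.15,0,0],[0.2,-0.01,-0.1],[0.23,-0.02,-0.2],[0.23,-0.02,-0.2]],"rot":[[0,0,0],[0,0,0],[0,0,0],[0,0,0]]}';  python3 -c "
from h import *;o=bot.observe();print(o['position'],o['force'],o['moment'])"
```

```text
clock: 58.8
position: [0.5958, -0.1488, 0.1405]
tool_rot: [2.79, 0.0, 1.46]
force: [-22.5, 5.8, 50.2]
grip_width: 0.0127
[ 0.5958217  -0.14877015  0.1405013 ] [-22.48936183   5.82351452  50.17442529] [0.70133022 1.44783674 0.29156385]
```

```bash
python3 -m crank '{"travel":[[-0.05,0,0.12],[-0.05,0,0.12],[-0.05,0,0.12],[-0.05,0,0.12],[-0.05,0,0.12]],"rot":[[0,0,0],[0,0,0],[0,0,0],[0,0,0],[0,0,0]]}' -0.25; python3 -m crank '{"travel":[[-1,0.1,2.8],[-2,0.2,5.6],[-3.4,0.4,9.4],[-3.4,0.4,14],[-3.4,0.4,14]],"rot":[[0,0,0],[0,0,0],[0,0,0],[0,0,0],[0,0,0]]}';python3 -m crank '{"travel":[[-5,-5,4],[-10,-10,5],[-10,-15,5],[-10,-20,5],[-10,-25,5],[-10,-30,5],[-10,-30,5],[-10,-30,5]],"rot":[[0,0,0],[0,0,0],[0,0,0],[0,0,0],[0,0,0],[0,0,0],[0,0,0],[0,0,0]]}'; python3 - <<'E'
from h import *
a=grab("scene","18");b=grab("top","18")
crop(a,200,150,410,320,3.7,"s18");crop(b,170,130,360,250,4.1,"t18")
E
```

```text
clock: 59.3
position: [0.5949, -0.1488, 0.1391]
tool_rot: [2.793, -0.0, 1.46]
force: [-0.4, 0.1, -0.1]
grip_width: 0.0324
clock: 59.8
position: [0.5626, -0.1452, 0.2851]
tool_rot: [2.784, 0.001, 1.459]
force: [0.8, 0.5, 0.2]
grip_width: 0.032
clock: 60.6
position: [0.459, -0.4505, 0.3284]
tool_rot: [2.793, 0.0, 1.453]
force: [-0.6, 0.5, 0.5]
grip_width: 0.0317
```

View pics/s18.png

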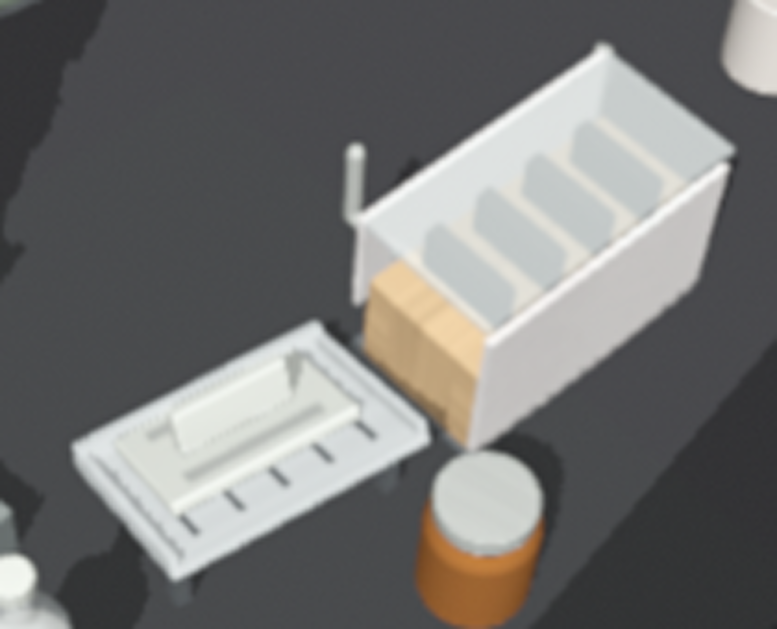

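View pics/t18.png

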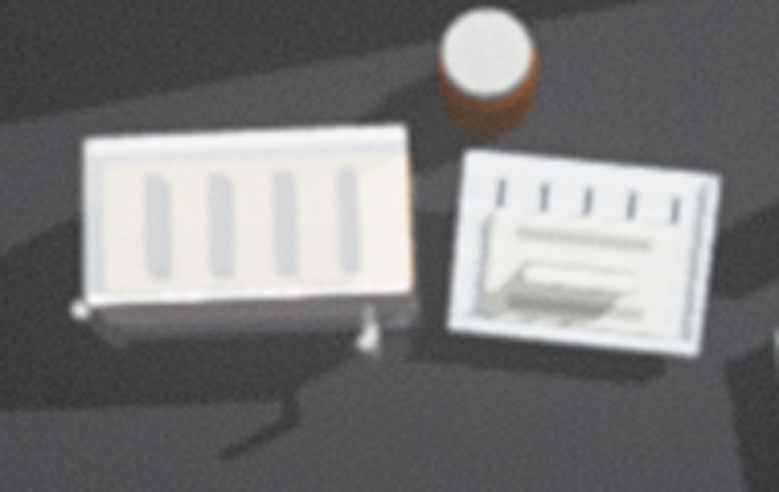

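View pics/scene_18.png

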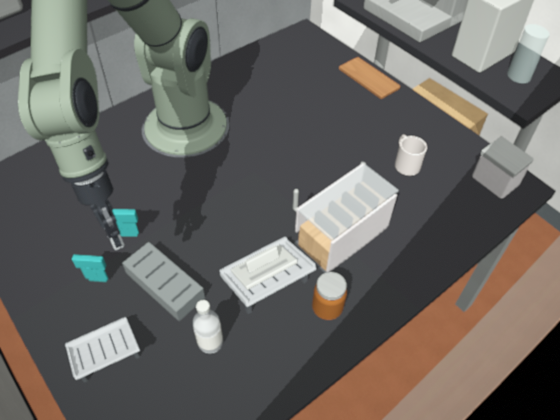

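```bash
python3 - <<'E'
from h import *
# panel top edge & roof, pressed-shut picture (13) against now (18)
for c,(x0,y0,x1,y1) in {"scene":(318,160,400,200)}.items():
    a,b=[cv2.cvtColor(cv2.imread(f"pics/{c}_{k}.png"),cv2.COLOR_BGR2GRAY)[y0:y1,x0:x1].astype(np.float32) for k in(13,18)]
    print(c,cv2.phaseCorrelate(a,b,cv2.createHanningWindow(a.shape[::-1],cv2.CV_32F)),np.abs(a-b).mean())
a,b=[cv2.imread(f"pics/scene_{k}.png").astype(int)[195:240,290:320] for k in(13,18)]
cv2.imwrite("pics/cmp.png",cv2.resize(np.hstack([a,b]).astype(np.uint8),None,fx=10,fy=10,interpolation=cv2.INTER_CUBIC))
E
```

```text
scene ((0.017127382909791322, -0.10090571919069902), 0.8480092595683204) 5.174085
```

View pics/cmp.png

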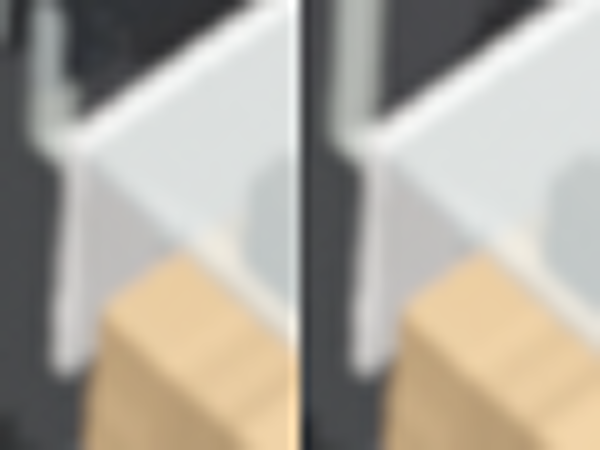

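```bash
python3 -c "
from workcell import bot
print(bot.observe()['clock'],bot.observe()['force']); print(bot.job_done())"
```

```text
60.7 [0.86339806 1.50689011 0.44175779]
the job is handed in; nothing more can be done
None
```

The job is done and was handed in at 60.7 s; no verdict is reported, so what follows is from my own checks.

- **Door:** I swung it open by its handle to about 1.6 rad. After the blades were in, I swung it shut until it met a hard stop at 25 N. The picture after letting go shows the door in the same place as while I was pressing it shut.
- **Blades:** There were four. Each sits in its own slot, pressed down until the shoulders met the block, all at the same tool height (about 180 mm). The pictures show four heads at the same level under the hood.
- **Deck:** It lies rib up and flat on the larger stand, against the low ledge and between the side ledges. I felt both the face and the ledge through the wrist force. It was not knocked aside at any point.
- **Other objects:** I did not touch the mug, jar, bottle or turquoise look-alikes, and the mug, jar, bottle and look-alikes appear unmoved in the last picture.

**Where checks disagreed:**
- The two cameras differed by 2–6 mm on blade and slot positions, so I finished each insertion by wrist force.
- One single-camera reading of the open handle was about 1 cm off where the robot had left it. I opened the jaws wider and the grasp worked.
- While closing the door, the wrist force briefly reached about 45 N, and pressing the deck flat took about 55 N. Both are below the 120 N limit.

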